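# Unpile the drilling kit and load the drill fixture

### The arm

A 6-joint arm with a two-finger parallel gripper is mounted at the origin on the work surface. World frame = base frame: x ahead of the robot, y to its left, z up, the work surface at z = 0. Lengths are in m, angles in degrees, forces in N, time in s.
With the tool pointing down it reaches from about 0.25 to 0.725 m from the base axis. Payload 9.7 kg.
Tool frame: the origin (TCP) lies at the very end of the fingers, on their centre line; the grasp point (between the pads) lies 19 mm behind it; z points along the fingers, y is the line along which they close (so a half turn about z gives the same grasp; the last joint's range is limited). The gripper opens to 85 mm and grips with 20 to 120 N. Pads are 22 mm wide; open, the fingers measure 114 mm over their backs; the gripper's body (76 mm by 85 mm) begins 54 mm behind the grasp point. The pads swing forward as they close: fully open they stand 13 mm farther back than shut.
Start: joints at [-73.224, 4.979, 10.078, 95.1, 0, 90], TCP at [0.159, -0.527, 0.231] pointing down, gripper open.
Joint ranges: [-179.16, 179.16], [-48.56, 103.87], [-65.8, 70.77], [-126.05, 130.52], [-82.76, 87.17], [-180, 180]. Speed limits (degrees/s): [127.2, 127.2, 147.25, 180, 180, 180].

### API

Orientations are given as [roll, pitch, yaw] about the fixed x, y, z axes, in that order (R = Rz(yaw) Ry(pitch) Rx(roll)).
In Python, from workcell import telemetry, optics, workorder gives the robot as it stands.
- The arm moves only by the shell command python3 -m handwheel 'ROWS' [FORCE]. ROWS is JSON, a list of rows, each an object of numbers: "tx", "ty", "tz": the shift along the tool's x, y, z in m; "ax", "ay", "az": the turn, a rotation vector about the tool's x, y, z in degrees; "jaw": the gripper command: -1 is shut, 1 is fully open, values between are in proportion. A call has exactly 10 rows; each row shifts and turns the commanded pose from where the row before left it, along the tool's axes as they then stand; what a row does not reach is not made up. A row lasts 1/8 s, in which the tool goes at most 62.5 mm and 10.7 degrees, less where a joint would pass 70% of its speed; a pose out of reach is approached as far as the arm can. A call is refused whole if a number of a shift passes 0.0625 or a number of a turn 10.7, either way. A call with a gripper value outside its range is refused whole. The fingers move at their own pace and stop on an object; FORCE is the grip in N (left out, the last holds). Time passes only in rows, so rows that do not move let the fingers close, or fill a call up. It gives the time, the measured TCP pose, the force, the opening and the grip force at its end, in the units of the state.
- telemetry.get_obs(): the state, without advancing time (a new reading comes with each control period).
- optics.camera(name): name is "scene" or "top" or "wrist"; returns a dict with "color" (480x640x3 uint8, red, green, blue), "K" (3x3 intrinsics, pixels), "extrinsics" (4x4, takes a point from camera to world coordinates); the wrist camera has in their place "mount" (4x4, takes a point from camera to tool coordinates, whose origin is the TCP and whose axes are the flange's). Camera axes: x right, y down, z forward; pixel columns grow to the right and rows downward; lengths in m; the calibration is good to about 2 mm. A picture is of the moment at which its call begins: read the wrist's pose just before it. There is no depth.
- workorder.job_done(): hands the job in; it is judged then, once.
The state is a dict: "time": time; "q": joint angles; "qd": joint speeds; "joint_efforts": joint torques, N m; "ee_pos": TCP position; "tcp_rot": TCP orientation; "wrist_force": force on the tool from outside, world axes, zero at the start; "torque": the same for the moment, N m; "opening": finger opening in m; "grasp_force": force on a finger pad.
Only numpy, scipy, OpenCV 4.12 (cv2) and the standard library are available. Lean on these libraries where they do the work, as an engineer would, in place of code of your own. Each camera call takes 0.05 s, during which the arm holds its last target. There are 200 camera calls.

### The job

Take the pile apart from the top down, one thing at a time: stand the dark stopper in the red dish, then the bamboo sleeve in the blue dish, upright and inside the rims. Then lay the red-brown backing block flat on the green fixture, centred between its two dowels and in line with them, and last lower the aluminium guide plate over both dowels until it lies flat on the block. Set each thing down rather than dropping it, let go of everything, and leave the two finished flasks standing where they are.

Things in the scene. Friction and masses are not known exactly. Their poses are not given: they have to be found in the camera images.
- stopper_grip (a point): Dark-wood domed stopper on top of the pile, loose, about 50 g. Round head 42 mm in diameter and 46 mm tall (straight-sided for the lower 34 mm, then domed), with a bamboo plug 33 mm in diameter and 6 mm long under it that sits loosely in the sleeve's 36 mm mouth. This point is on its axis, 24 mm above the head's underside (= the sleeve's rim while stacked) and 30 mm above the plug's foot; z is up along the axis. Stands by itself on its plug
- sleeve_mid (a point): Pale bamboo sleeve (a short cup open at the top), loose, about 90 g, 60 mm tall, 52 mm outer diameter, flaring to 56 mm over the lowest 16 mm; mouth 36 mm. It carries the stopper and stands on the block. This point is on its axis, 30 mm above its foot (half-way up); z is up
- block_mid (a point): Red-brown hardwood backing block, loose, about 140 g, 110 mm long (its x), 42 mm wide (its y), 42 mm tall (its z). It lies on the guide plate under the sleeve. This point is its centre, 21 mm above its underside
- plate_mid (a point): Aluminium drill guide plate, loose, about 420 g, 190 mm long (its x), 62 mm wide (its y), 16 mm thick (its z), at the bottom of the pile. It has two 14 mm through holes on its long centre line, 75 mm either side of the centre; either way round fits. It lies on a fixed tan rest 24 mm tall, 120 mm long and only 44 mm wide, so both long edges overhang and can be gripped from above. This point is its centre, 8 mm above its underside
- fixture: Green drill fixture, fixed: a slab 220 mm long (its x), 90 mm wide (its y), 12 mm thick, with two upright steel dowels 10 mm in diameter on its long centre line, 75 mm either side of the centre. The dowels rise 68 mm above the slab (to 80 mm above the table); their top 8 mm is tapered to 4 mm. Origin at the centre of the slab's underside, on the table. With the block lying on the slab the plate's underside comes to rest 54 mm above the table
- sleeve_dish: Blue round dish, fixed, for the sleeve: inner diameter 86 mm, floor 4 mm above the table, rim 9 mm above the table. Origin at the centre of its underside, on the table. (A white dish of similar size is a spare, not used; the dishes change places)
- stopper_dish: Red round dish, fixed, for the stopper: inner diameter 68 mm, floor 4 mm above the table, rim 9 mm above the table. Origin at the centre of its underside, on the table
- flask_a: Finished flask, stained brown with a cork, 58 mm in diameter, 128 mm tall, loose, on the left beyond the work; leave it standing. Origin at the centre of its foot
- flask_b: The same kind of finished flask on the right beyond the work; leave it standing. Origin at the centre of its foot

How it is judged:
By the outcome, as a careful person would: the job done as asked, in the order asked, and still so for the second after the job is handed in, with the robot touching nothing.
It also fails if it takes over 138 s, if anything falls off the work surface, if the arm or the gripper's body presses on something with over 40 N, if the wrist force passes 120 N, or if a joint passes its speed limit or range.

## Working session

There is one attempt and no reset: what is moved stays moved. The work goes in short steps, Python scripts to look and compute and a shell command to move; the robot and the scene stay as the last step left them, time stands still between calls to the robot, and variables do not carry over. Pictures are saved under pics/ and viewed, at most 14 in all, crops included, and the job is handed in when it is done.

```bash
mkdir -p pics; ls; python3 - <<'E'
from workcell import telemetry, optics
import cv2,numpy as np
o=telemetry.get_obs();print(o)
for n in("scene","top"):
    c=optics.camera(n);cv2.imwrite(f"pics/{n}0.png",c["color"][:,:,::-1]);print(n,c["K"],c["extrinsics"])
c=optics.camera("wrist");print(c["K"],c["mount"])
E
```

```text
pics
{'time': 0.0, 'q': array([-7.32257706e+01,  5.01111531e+00,  1.00323845e+01,  9.51004888e+01,
       -7.42302462e-04,  8.99997518e+01]), 'qd': array([ 0.05003192, -0.01362   ,  0.0207233 ,  0.00291176, -0.00994574,
        0.01119771]), 'joint_efforts': array([ 1.38345025e-03, -5.20385349e+01,  4.64805722e+01,  1.62471912e-02,
       -5.96137693e-05, -9.22083871e-06]), 'ee_pos': array([ 0.15865527, -0.52635989,  0.2305644 ]), 'tcp_rot': array([-1.79920780e+02,  7.41958572e-04,  1.67744786e+01]), 'wrist_force': array([0.32945151, 0.32962532, 0.13813325]), 'torque': array([ 0.05350605,  0.02651015, -0.02516615]), 'grasp_force': 0.0, 'opening': 0.08539136874997397}
scene [[546.26153421   0.         320.35210691]
 [  0.         546.26153421 246.61603851]
 [  0.           0.           1.        ]] [[-0.59286522  0.5479375  -0.59014857  1.16085049]
 [ 0.80511064  0.41925968 -0.41954521  0.40647192]
 [ 0.01754095 -0.72386865 -0.68971479  0.77465019]
 [ 0.          0.          0.          1.        ]]
top [[606.90200233   0.         318.5291989 ]
 [  0.         606.90200233 240.24914323]
 [  0.           0.           1.        ]] [[-0.00852135 -0.98863649  0.15008425  0.43701467]
 [-0.99985741  0.01061213  0.01313532 -0.00970764]
 [-0.01457877 -0.14995092 -0.98858595  1.10420658]
 [ 0.          0.          0.          1.        ]]
[[396.89697989   0.         315.91370471]
 [  0.         396.89697989 239.68901051]
 [  0.           0.           1.        ]] [[-9.00602234e-04 -9.53687892e-01 -3.00796597e-01  7.65106212e-02]
 [ 9.99999467e-01 -1.01050249e-03  2.09783729e-04  4.56360623e-04]
 [-5.04023911e-04 -3.00796248e-01  9.53688295e-01 -1.41285016e-01]
 [ 0.00000000e+00  0.00000000e+00  0.00000000e+00  1.00000000e+00]]
```

View pics/top0.png

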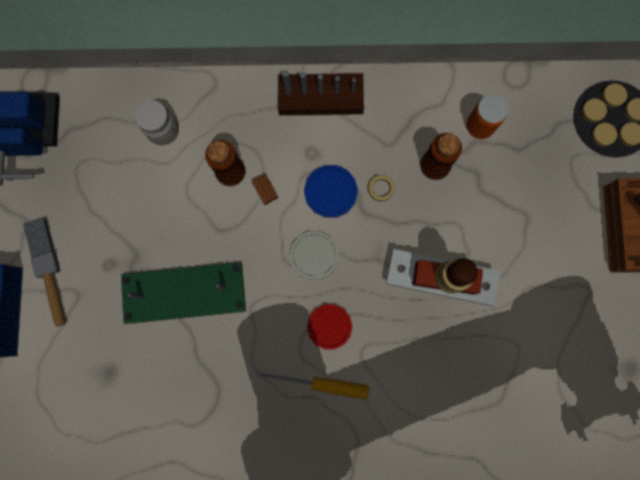

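View pics/scene0.png

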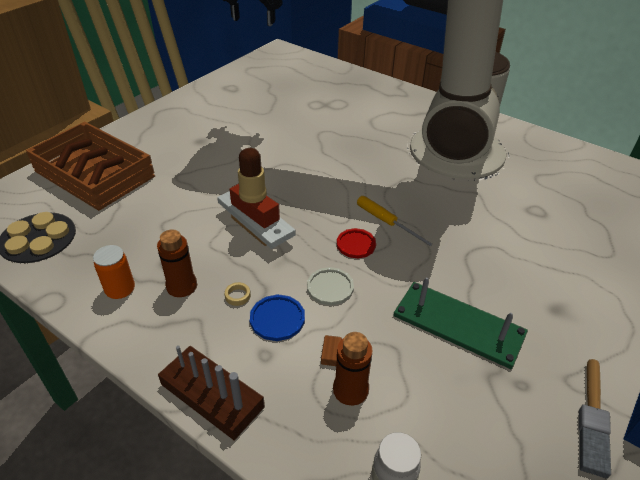

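The top view shows the fixture around (184,292), the plate with block around (442,277), the stopper head at (461,271), the red dish at (330,326), the blue dish at (331,191), and the flasks at (222,157) and (445,150). The scene view matches it. The arm's shadow lies near the pile.

```bash
cat > h.py <<'E'
from workcell import telemetry, optics
import cv2,numpy as np
from scipy.spatial.transform import Rotation as R
def cam(n):
    o=telemetry.get_obs(); c=optics.camera(n)
    if n=="wrist":
        T=np.eye(4);T[:3,:3]=R.from_euler('xyz',o['tcp_rot'],degrees=True).as_matrix();T[:3,3]=o['ee_pos'];c['T']=T@c['mount']
    else: c['T']=c['extrinsics']
    c['hsv']=cv2.cvtColor(c['color'],cv2.COLOR_RGB2HSV); return c
def pt(c,px,z):
    px=np.atleast_2d(np.asarray(px,float)); d=np.c_[px,np.ones(len(px))]@np.linalg.inv(c['K']).T@c['T'][:3,:3].T
    p=c['T'][:3,3]; return p+d*((z-p[2])/d[:,2])[:,None]
def proj(c,P):
    P=np.atleast_2d(P); q=(P-c['T'][:3,3])@c['T'][:3,:3]@c['K'].T; return q[:,:2]/q[:,2:]
def blob(c,lo,hi,roi=None,k=3):
    m=cv2.inRange(c['hsv'],np.array(lo),np.array(hi))
    if roi: n=np.zeros_like(m);x0,y0,x1,y1=roi;n[y0:y1,x0:x1]=255;m&=n
    m=cv2.morphologyEx(m,cv2.MORPH_OPEN,np.ones((k,k)))
    cs,_=cv2.findContours(m,cv2.RETR_EXTERNAL,cv2.CHAIN_APPROX_NONE)
    return max(cs,key=cv2.contourArea)
def rect(c,ct,z):
    P=pt(c,ct[:,0],z)[:,:2]; (x,y),(w,h),a=cv2.minAreaRect((P*1000).astype(np.float32))
    if w<h:w,h,a=h,w,a+90
    return np.round([x,y,w,h,(a+90)%180-90],1)
def save(c,n,s=None):
    im=c['color'][:,:,::-1]
    if s: x0,y0,x1,y1,f=s; im=cv2.resize(im[y0:y1,x0:x1],None,fx=f,fy=f)
    cv2.imwrite(f'pics/{n}.png',im)
E
python3 - <<'E'
from h import *
c=cam("top")
print("red",rect(c,blob(c,(0,180,100),(8,255,255),(280,290,370,360)),.009))
print("blue",rect(c,blob(c,(105,180,60),(125,255,255),(280,150,370,230)),.009))
print("green",rect(c,blob(c,(60,80,20),(95,255,255),(100,240,260,340)),.012))
for u,v in((461,271),(442,277),(402,268),(488,286),(137,292),(221,282)): print(c['hsv'][v,u])
m=blob(c,(0,0,95),(180,60,255),(380,240,505,310)); print("plate",rect(c,m,.040))
print("block",rect(c,blob(c,(0,150,60),(12,255,255),(405,250,490,300)),.082))
print("stopper@.15", pt(c,(463,271),.17)," sleeve",)
save(c,"pile",(370,230,520,320,5))
s=cam("scene"); save(s,"pile_s",(200,130,310,260,4))
E
```

```text
red [453.3 -16.8  68.7  64.7  21.6]
blue [696.3 -18.   94.3  92.8  89.3]
green [510.9 250.6 217.4  87.5 -84.5]
[  9 170  42]
[ 20 132  54]
[19 31 65]
[75 10 49]
[ 74 131  33]
[ 76 142  27]
plate [ 536.  -212.3  220.4  121.3   89.5]
block [ 533.8 -176.8   42.    33.6   -2.1]
stopper@.15 [[ 0.52856399 -0.21935947  0.17      ]]  sleeve
```

View pics/pile.png

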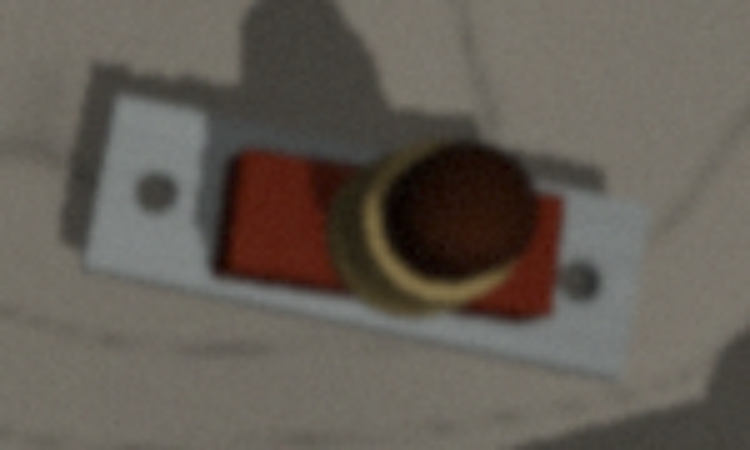

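View pics/pile_s.png

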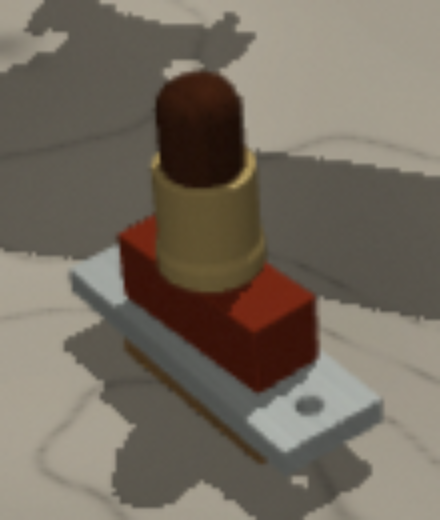

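The crop shows the plate corners at about (117,98), (645,205), (620,378), (88,268), the holes at (155,192) and (580,282), the block's top face from x=237 to x=563, and the stopper head centred at about (461,209). The scene crop confirms the stack is upright.

```bash
python3 - <<'E'
from h import *
c=cam("top"); f=lambda L:np.array(L,float)/5+[370,230]
P=pt(c,f([(117,98),(645,205),(620,378),(88,268)]),.04);print("plate",P.mean(0),[np.linalg.norm(P[i]-P[i-1]) for i in range(4)])
H=pt(c,f([(155,192),(580,282)]),.036);print("holes",H.mean(0),np.linalg.norm(H[0]-H[1]),np.degrees(np.arctan2(*(H[0]-H[1])[[1,0]])))
B=pt(c,f([(243,153),(563,195),(552,317),(228,274)]),.082);print("block",B.mean(0),[np.linalg.norm(B[i]-B[i-1]) for i in range(4)],[np.degrees(np.arctan2(*(B[a]-B[b])[[1,0]])) for a,b in((0,1),(3,2))])
print("stopper",pt(c,f((460,208)),.172))
s=cam("scene"); print("stopper by scene: head base",pt(s,np.array([199,80])/4+[200,130],.18), "head mid", pt(s,np.array([199,130])/4+[200,130],.163))
D=pt(c,[(137,292-8),(221,282-4)],.08)
print("flasks",pt(c,[(222,157-5),(447,145)],.12))
save(c,"fix",(115,250,255,330,5))
E
```

```text
plate [ 0.53050873 -0.2136451   0.04      ] [np.float64(0.06112560781907523), np.float64(0.18798405431886475), np.float64(0.06139574928780499), np.float64(0.18795880362023015)]
holes [ 0.53079711 -0.21451501  0.036     ] 0.15148660859197144 77.34808378772992
block [ 0.5274449  -0.21559808  0.082     ] [np.float64(0.04137205338834656), np.float64(0.1082010383771957), np.float64(0.04137685395307643), np.float64(0.10892190649446967)] [np.float64(81.84956416380993), np.float64(81.84547963651633)]
stopper [[ 0.5274584  -0.21733873  0.172     ]]
stopper by scene: head base [[ 0.51718743 -0.2238214   0.18      ]] head mid [[ 0.530888   -0.21323344  0.163     ]]
flasks [[ 0.73825412  0.16440709  0.12      ]
 [ 0.74549111 -0.21321305  0.12      ]]
```

View pics/fix.png

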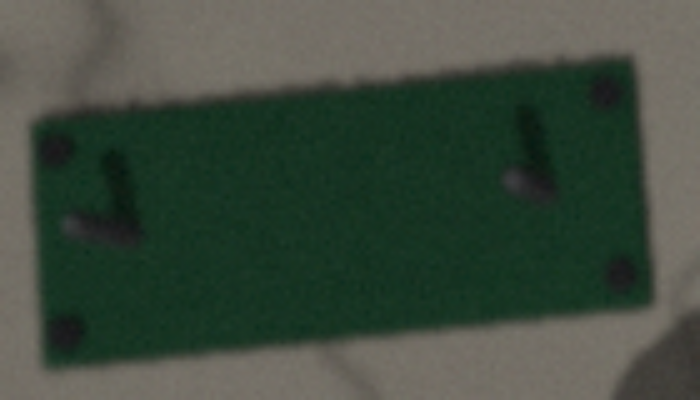

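```bash
python3 - <<'E'
from h import *
c=cam("top"); f=lambda L:np.array(L,float)/5+[115,250]
for z,L in((.08,[(70,226),(512,182)]),(.012,[(132,238),(546,192)])):
    P=pt(c,f(L),z);print("dowel",P.mean(0),np.linalg.norm(P[0]-P[1]),np.degrees(np.arctan2(*(P[0]-P[1])[[1,0]])))
E
python3 -m handwheel '[{"tx":0.044,"ty":-0.019,"tz":-0.004,"jaw":1},{"tx":0.044,"ty":-0.019,"tz":-0.004,"jaw":1},{"tx":0.044,"ty":-0.019,"tz":-0.004,"jaw":1},{"tx":0.044,"ty":-0.019,"tz":-0.004,"jaw":1},{"tx":0.044,"ty":-0.019,"tz":-0.004,"jaw":1},{"tx":0.044,"ty":-0.019,"tz":-0.004,"jaw":1},{"tx":0.044,"ty":-0.019,"tz":-0.004,"jaw":1},{"tx":0.044,"ty":-0.019,"tz":-0.004,"jaw":1},{"tx":0.044,"ty":-0.019,"tz":-0.004,"jaw":1},{"tx":0.046,"ty":-0.018,"tz":-0.004,"jaw":1}]' 40
python3 -m handwheel '[{"az":-6.5},{"az":-6.5},{"az":-6.5},{"az":-6.5},{"az":-6.5},{"az":-6.5},{"az":-6.5},{"az":-6.5},{"az":-6.5},{"az":-6.5}]'
python3 - <<'E'
from h import *
c=cam("wrist"); save(c,"w1"); o=telemetry.get_obs();print(o['ee_pos'],o['tcp_rot'],proj(c,[.5275,-.217,.176]))
E
```

```text
dowel [0.50865496 0.2504998  0.08      ] 0.15027111601300372 95.13396495101638
dowel [0.50928489 0.25029153 0.012     ] 0.15010196368726422 95.79057453752311
[ 0.15873938 -0.5265577   0.23122207] [-1.79992553e+02 -9.86057703e-04  1.67749374e+01] [[ -664.13451328 -1854.95443251]]$[0]: bad value
$[0]: bad value
```

View pics/w1.png

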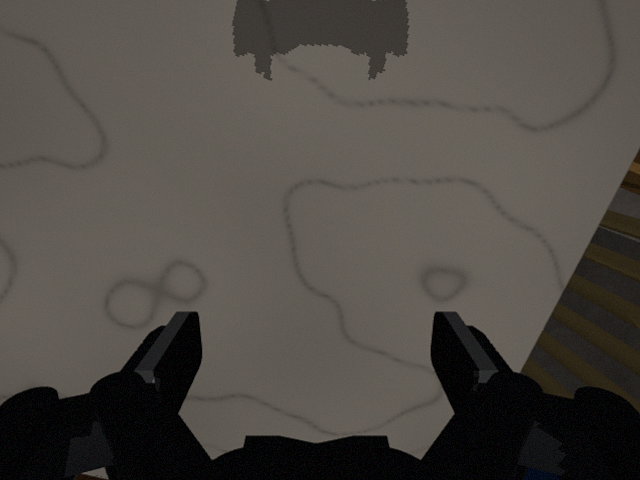

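The arm has not moved: the wrist view shows empty table with the fingers at (180,340) and (455,340). Both calls were refused, probably because the rows need all the keys.

```bash
python3 -m handwheel '[{"tx":0.044,"ty":-0.019,"tz":-0.004,"ax":0,"ay":0,"az":0,"jaw":1},{"tx":0.044,"ty":-0.019,"tz":-0.004,"ax":0,"ay":0,"az":0,"jaw":1},{"tx":0.044,"ty":-0.019,"tz":-0.004,"ax":0,"ay":0,"az":0,"jaw":1},{"tx":0.044,"ty":-0.019,"tz":-0.004,"ax":0,"ay":0,"az":0,"jaw":1},{"tx":0.044,"ty":-0.019,"tz":-0.004,"ax":0,"ay":0,"az":0,"jaw":1},{"tx":0.044,"ty":-0.019,"tz":-0.004,"ax":0,"ay":0,"az":0,"jaw":1},{"tx":0.044,"ty":-0.019,"tz":-0.004,"ax":0,"ay":0,"az":0,"jaw":1},{"tx":0.044,"ty":-0.019,"tz":-0.004,"ax":0,"ay":0,"az":0,"jaw":1},{"tx":0.044,"ty":-0.019,"tz":-0.004,"ax":0,"ay":0,"az":0,"jaw":1},{"tx":0.046,"ty":-0.018,"tz":-0.004,"ax":0,"ay":0,"az":0,"jaw":1}]' 40
python3 -m handwheel '[{"tx":0,"ty":0,"tz":0,"ax":0,"ay":0,"az":-6.5,"jaw":1},{"tx":0,"ty":0,"tz":0,"ax":0,"ay":0,"az":-6.5,"jaw":1},{"tx":0,"ty":0,"tz":0,"ax":0,"ay":0,"az":-6.5,"jaw":1},{"tx":0,"ty":0,"tz":0,"ax":0,"ay":0,"az":-6.5,"jaw":1},{"tx":0,"ty":0,"tz":0,"ax":0,"ay":0,"az":-6.5,"jaw":1},{"tx":0,"ty":0,"tz":0,"ax":0,"ay":0,"az":-6.5,"jaw":1},{"tx":0,"ty":0,"tz":0,"ax":0,"ay":0,"az":-6.5,"jaw":1},{"tx":0,"ty":0,"tz":0,"ax":0,"ay":0,"az":-6.5,"jaw":1},{"tx":0,"ty":0,"tz":0,"ax":0,"ay":0,"az":-6.5,"jaw":1},{"tx":0,"ty":0,"tz":0,"ax":0,"ay":0,"az":-6.5,"jaw":1}]' 40
python3 - <<'E'
from h import *
c=cam("wrist"); save(c,"w2"); o=telemetry.get_obs();print(o['ee_pos'],o['tcp_rot'],proj(c,[.5275,-.217,.188]))
E
```

```text
time: 1.7
ee_pos: [0.5284, -0.2169, 0.2716]
tcp_rot: [180.0, -0.0, 16.8]
wrist_force: [1.1, -1.3, 0.2]
opening: 0.0851
grasp_force: 0.0
time: 2.95
ee_pos: [0.5274, -0.2181, 0.2713]
tcp_rot: [180.0, 0.0, 82.0]
wrist_force: [0.5, -0.8, 0.2]
opening: 0.0856
grasp_force: 0.0
[ 0.52739126 -0.21805814  0.27129581] [1.79999122e+02 1.91063318e-04 8.22940578e+01] [[316.2260862  246.61278876]]
```

View pics/w2.png

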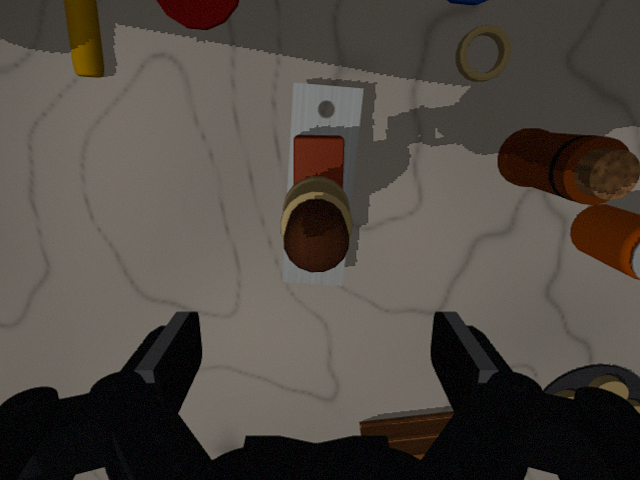

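The wrist view shows the stopper head centred at about (316,235), the sleeve rim behind it, the block at (318,160) and the plate hole at (326,109).

```bash
python3 - <<'E'
from h import *
c=cam("wrist")
print("st",pt(c,(316,235),.172), "hole",pt(c,(326,109),.038),"blocktop edges",pt(c,[(295,137),(342,137)],.082))
ct=blob(c,(0,60,10),(14,255,90),(270,190,360,290)); print(cv2.boundingRect(ct))
print("rim sides",pt(c,[(280,228),(352,228)],.142))
E
```

```text
st [[ 0.52769431 -0.21461317  0.172     ]] hole [[ 0.54713266 -0.13915471  0.038     ]] blocktop edges [[ 0.51844279 -0.15744669  0.082     ]
 [ 0.55604796 -0.16257091  0.082     ]]
(284, 199, 64, 73)
rim sides [[ 0.50192411 -0.21505041  0.142     ]
 [ 0.55246184 -0.22194461  0.142     ]]
```

```bash
python3 -m handwheel '[{"tx":0.001,"ty":0,"tz":0.02,"ax":0,"ay":0,"az":0,"jaw":1},{"tx":0,"ty":0,"tz":0.02,"ax":0,"ay":0,"az":0,"jaw":1},{"tx":0,"ty":0,"tz":0.02,"ax":0,"ay":0,"az":0,"jaw":1},{"tx":0,"ty":0,"tz":0.02,"ax":0,"ay":0,"az":0,"jaw":1},{"tx":0,"ty":0,"tz":0.02,"ax":0,"ay":0,"az":0,"jaw":1},{"tx":0,"ty":0,"tz":0.015,"ax":0,"ay":0,"az":0,"jaw":1},{"tx":0,"ty":0,"tz":0.007,"ax":0,"ay":0,"az":0,"jaw":1},{"tx":0,"ty":0,"tz":0,"ax":0,"ay":0,"az":0,"jaw":1},{"tx":0,"ty":0,"tz":0,"ax":0,"ay":0,"az":0,"jaw":0.2},{"tx":0,"ty":0,"tz":0,"ax":0,"ay":0,"az":0,"jaw":-0.1}]' 30
python3 -m handwheel '[{"tx":0,"ty":0,"tz":0,"ax":0,"ay":0,"az":0,"jaw":-0.2},{"tx":0,"ty":0,"tz":0,"ax":0,"ay":0,"az":0,"jaw":-0.4},{"tx":0,"ty":0,"tz":0,"ax":0,"ay":0,"az":0,"jaw":-1},{"tx":0,"ty":0,"tz":0,"ax":0,"ay":0,"az":0,"jaw":-1},{"tx":0,"ty":0,"tz":0,"ax":0,"ay":0,"az":0,"jaw":-1},{"tx":0,"ty":0,"tz":-0.005,"ax":0,"ay":0,"az":0,"jaw":-1},{"tx":0,"ty":0,"tz":-0.005,"ax":0,"ay":0,"az":0,"jaw":-1},{"tx":0,"ty":0,"tz":-0.01,"ax":0,"ay":0,"az":0,"jaw":-1},{"tx":0,"ty":0,"tz":-0.02,"ax":0,"ay":0,"az":0,"jaw":-1},{"tx":0,"ty":0,"tz":-0.02,"ax":0,"ay":0,"az":0,"jaw":-1}]' 30
python3 - <<'E'
from h import *
c=cam("wrist"); save(c,"w3",(120,120,520,480,1.5)); o=telemetry.get_obs();print(o['ee_pos'],o['tcp_rot'],o['opening'],o['grasp_force'])
a=np.radians(o['tcp_rot'][2]);d=np.array([.453,-.017])-o['ee_pos'][:2];print('to red tx,ty',d@[np.cos(a),np.sin(a)],d@[np.sin(a),-np.cos(a)])
E
```

```text
time: 4.3
ee_pos: [0.5278, -0.2172, 0.15]
tcp_rot: [179.9, 0.0, 81.8]
wrist_force: [0.0, 0.5, -0.1]
opening: 0.0515
grasp_force: 0.0
time: 5.55
ee_pos: [0.5275, -0.217, 0.2103]
tcp_rot: [180.0, -0.0, 81.8]
wrist_force: [-0.5, 0.8, -0.5]
opening: 0.0408
grasp_force: 30.4
[ 0.52809874 -0.21730553  0.21323083] [1.79799061e+02 4.95949790e-02 8.17744426e+01] 0.040792921984626446 30.444785308609426
to red tx,ty 0.18750048097053562 -0.10298396336550515
```

View pics/w3.png

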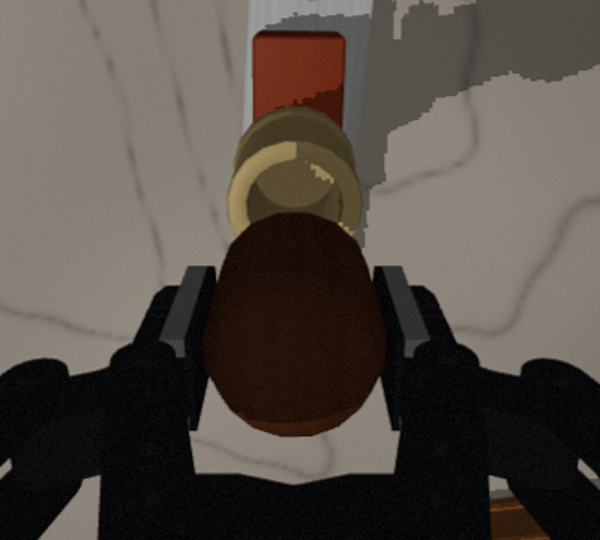

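The stopper is clear of the sleeve and upright, centred at (295,320) between the pads. Next I carry it to the red dish.

```bash
python3 -m handwheel '[{"tx":0.01,"ty":-0.006,"tz":0,"ax":0,"ay":0,"az":0,"jaw":-1},{"tx":0.02,"ty":-0.01,"tz":0,"ax":0,"ay":0,"az":0,"jaw":-1},{"tx":0.025,"ty":-0.014,"tz":0,"ax":0,"ay":0,"az":0,"jaw":-1},{"tx":0.025,"ty":-0.014,"tz":0,"ax":0,"ay":0,"az":0,"jaw":-1},{"tx":0.025,"ty":-0.014,"tz":0,"ax":0,"ay":0,"az":0,"jaw":-1},{"tx":0.025,"ty":-0.014,"tz":0,"ax":0,"ay":0,"az":0,"jaw":-1},{"tx":0.025,"ty":-0.014,"tz":0.02,"ax":0,"ay":0,"az":0,"jaw":-1},{"tx":0.02,"ty":-0.01,"tz":0.02,"ax":0,"ay":0,"az":0,"jaw":-1},{"tx":0.0125,"ty":-0.007,"tz":0.02,"ax":0,"ay":0,"az":0,"jaw":-1},{"tx":0,"ty":0,"tz":0.02,"ax":0,"ay":0,"az":0,"jaw":-1}]' 30
python3 - <<'E'
from h import *
c=cam("wrist"); o=telemetry.get_obs();print(o['ee_pos'],o['tcp_rot'],o['opening'],o['grasp_force'])
m=cv2.inRange(c['hsv'],np.array((0,170,60)),np.array((8,255,255)));ct=blob(c,(0,200,60),(6,255,255),(150,0,500,479));print(cv2.boundingRect(ct),proj(c,[[.453+.038*np.cos(t),-.017+.038*np.sin(t),.009] for t in np.arange(0,6.2,.785)]).round())
t=cam("top");save(t,"t4",(250,230,420,400,3))
E
```

```text
time: 6.85
ee_pos: [0.4508, -0.0149, 0.1279]
tcp_rot: [-180.0, -0.0, 81.9]
wrist_force: [0.2, 0.3, -0.1]
opening: 0.0408
grasp_force: 30.5
[ 0.4499822  -0.01522003  0.12533334] [-1.79764290e+02  1.38487413e-02  8.18775088e+01] 0.0412625834444021 30.505521382747247
(252, 168, 118, 106) [[375. 226.]
 [355. 190.]
 [312. 179.]
 [275. 201.]
 [265. 241.]
 [288. 275.]
 [327. 285.]
 [363. 265.]]
```

View pics/t4.png

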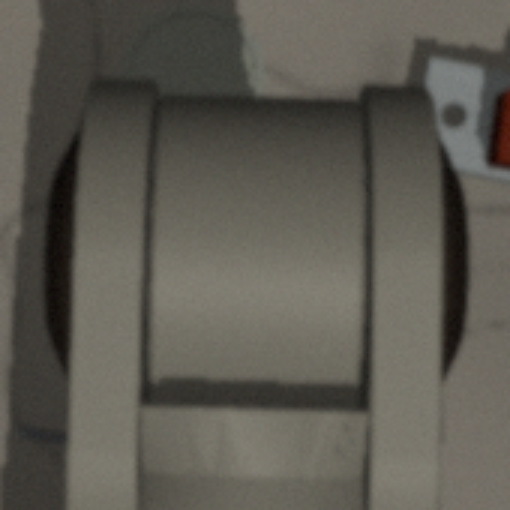

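The arm hides the dish from the top camera here, so I use the wrist rays instead.

```bash
python3 - <<'E'
from h import *
c=cam("wrist"); o=telemetry.get_obs();print(o['ee_pos'])
ct=blob(c,(0,200,60),(6,255,255),(150,0,500,479))[:,0]
P=pt(c,ct[ct[:,1]<235],.009)[:,:2]*1000
(A)=np.c_[2*P,np.ones(len(P))];s=np.linalg.lstsq(A,(P**2).sum(1),rcond=None)[0];print(s[:2],np.sqrt(s[2]+s[:2]@s[:2]))
save(c,"w5")
E
```

```text
[ 0.45090317 -0.01588514  0.12819417]
[447.46034373 -11.27863731] 38.06497872466639
```

View pics/w5.png

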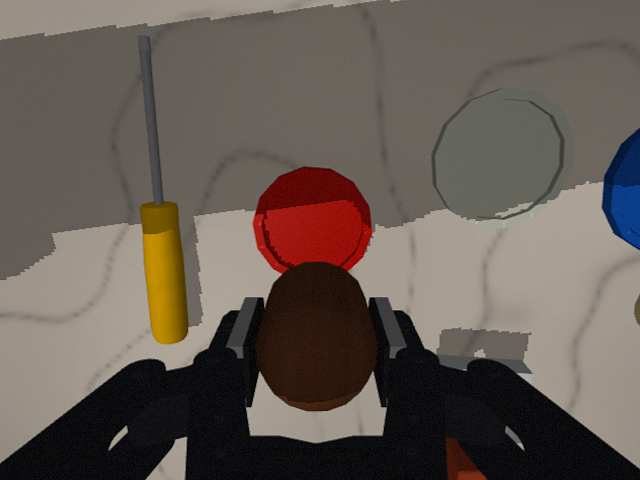

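The wrist view shows the red dish at about (313,222) with a clean circle fit (R = 38 mm, centre (447,-11) mm), and the stopper is well held. I shift 4 mm, lower and release.

```bash
python3 -m handwheel '[{"tx":0.004,"ty":-0.004,"tz":0.015,"ax":0,"ay":0,"az":0,"jaw":-1},{"tx":0,"ty":0,"tz":0.025,"ax":0,"ay":0,"az":0,"jaw":-1},{"tx":0,"ty":0,"tz":0.025,"ax":0,"ay":0,"az":0,"jaw":-1},{"tx":0,"ty":0,"tz":0.02,"ax":0,"ay":0,"az":0,"jaw":-1},{"tx":0,"ty":0,"tz":0.01,"ax":0,"ay":0,"az":0,"jaw":-1},{"tx":0,"ty":0,"tz":0.005,"ax":0,"ay":0,"az":0,"jaw":-1},{"tx":0,"ty":0,"tz":0.003,"ax":0,"ay":0,"az":0,"jaw":-1},{"tx":0,"ty":0,"tz":0.003,"ax":0,"ay":0,"az":0,"jaw":-1},{"tx":0,"ty":0,"tz":0.001,"ax":0,"ay":0,"az":0,"jaw":-1},{"tx":0,"ty":0,"tz":0,"ax":0,"ay":0,"az":0,"jaw":-1}]' 30
```

```text
time: 8.25
ee_pos: [0.4491, -0.0122, 0.0224]
tcp_rot: [180.0, -0.0, 81.8]
wrist_force: [-0.2, 0.4, -0.6]
opening: 0.0409
grasp_force: 30.5
```

```bash
python3 -m handwheel '[{"tx":0,"ty":0,"tz":0.001,"ax":0,"ay":0,"az":0,"jaw":-1},{"tx":0,"ty":0,"tz":0.001,"ax":0,"ay":0,"az":0,"jaw":-1},{"tx":0,"ty":0,"tz":0.001,"ax":0,"ay":0,"az":0,"jaw":-1},{"tx":0,"ty":0,"tz":0.001,"ax":0,"ay":0,"az":0,"jaw":-1},{"tx":0,"ty":0,"tz":0,"ax":0,"ay":0,"az":0,"jaw":-1},{"tx":0,"ty":0,"tz":0,"ax":0,"ay":0,"az":0,"jaw":-1},{"tx":0,"ty":0,"tz":0,"ax":0,"ay":0,"az":0,"jaw":-1},{"tx":0,"ty":0,"tz":0,"ax":0,"ay":0,"az":0,"jaw":-1},{"tx":0,"ty":0,"tz":0,"ax":0,"ay":0,"az":0,"jaw":-1},{"tx":0,"ty":0,"tz":0,"ax":0,"ay":0,"az":0,"jaw":-1}]' 30
```

```text
time: 9.5
ee_pos: [0.449, -0.0122, 0.0183]
tcp_rot: [180.0, -0.0, 81.8]
wrist_force: [-0.3, 0.6, 0.6]
opening: 0.0411
grasp_force: 30.5
```

```bash
python3 -m handwheel '[{"tx":0,"ty":0,"tz":0.0005,"ax":0,"ay":0,"az":0,"jaw":-1},{"tx":0,"ty":0,"tz":0.0005,"ax":0,"ay":0,"az":0,"jaw":-1},{"tx":0,"ty":0,"tz":0.0005,"ax":0,"ay":0,"az":0,"jaw":-1},{"tx":0,"ty":0,"tz":0,"ax":0,"ay":0,"az":0,"jaw":-1},{"tx":0,"ty":0,"tz":0,"ax":0,"ay":0,"az":0,"jaw":-1},{"tx":0,"ty":0,"tz":0,"ax":0,"ay":0,"az":0,"jaw":-1},{"tx":0,"ty":0,"tz":0,"ax":0,"ay":0,"az":0,"jaw":-1},{"tx":0,"ty":0,"tz":0,"ax":0,"ay":0,"az":0,"jaw":-1},{"tx":0,"ty":0,"tz":0,"ax":0,"ay":0,"az":0,"jaw":-1},{"tx":0,"ty":0,"tz":0,"ax":0,"ay":0,"az":0,"jaw":-1}]' 30
```

```text
time: 10.75
ee_pos: [0.4491, -0.0122, 0.0179]
tcp_rot: [180.0, -0.0, 81.8]
wrist_force: [-6.5, 0.5, 12.1]
opening: 0.0409
grasp_force: 31.8
```

Contact is confirmed at 12 N. I ease off, open and rise.

```bash
python3 -m handwheel '[{"tx":0,"ty":0,"tz":-0.0008,"ax":0,"ay":0,"az":0,"jaw":-1},{"tx":0,"ty":0,"tz":0,"ax":0,"ay":0,"az":0,"jaw":-1},{"tx":0,"ty":0,"tz":0,"ax":0,"ay":0,"az":0,"jaw":0.1},{"tx":0,"ty":0,"tz":0,"ax":0,"ay":0,"az":0,"jaw":0.4},{"tx":0,"ty":0,"tz":0,"ax":0,"ay":0,"az":0,"jaw":0.8},{"tx":0,"ty":0,"tz":0,"ax":0,"ay":0,"az":0,"jaw":1},{"tx":0,"ty":0,"tz":-0.01,"ax":0,"ay":0,"az":0,"jaw":1},{"tx":0,"ty":0,"tz":-0.03,"ax":0,"ay":0,"az":0,"jaw":1},{"tx":0,"ty":0,"tz":-0.05,"ax":0,"ay":0,"az":0,"jaw":1},{"tx":0,"ty":0,"tz":-0.05,"ax":0,"ay":0,"az":0,"jaw":1}]' 30
python3 -m handwheel '[{"tx":0,"ty":0.01,"tz":-0.05,"ax":0,"ay":0,"az":0,"jaw":1},{"tx":-0.025,"ty":0.015,"tz":0,"ax":0,"ay":0,"az":0,"jaw":1},{"tx":-0.025,"ty":0.015,"tz":0,"ax":0,"ay":0,"az":0,"jaw":1},{"tx":-0.025,"ty":0.015,"tz":0,"ax":0,"ay":0,"az":0,"jaw":1},{"tx":-0.025,"ty":0.015,"tz":0,"ax":0,"ay":0,"az":0,"jaw":1},{"tx":-0.025,"ty":0.015,"tz":0,"ax":0,"ay":0,"az":0,"jaw":1},{"tx":-0.025,"ty":0.011,"tz":0,"ax":0,"ay":0,"az":0,"jaw":1},{"tx":-0.025,"ty":0.01,"tz":0,"ax":0,"ay":0,"az":0,"jaw":1},{"tx":-0.017,"ty":0,"tz":0,"ax":0,"ay":0,"az":0,"jaw":1},{"tx":0,"ty":0,"tz":0,"ax":0,"ay":0,"az":0,"jaw":1}]' 30
python3 - <<'E'
from h import *
c=cam("wrist"); o=telemetry.get_obs();print(o['ee_pos'],o['tcp_rot'],proj(c,[.5275,-.216,.142]))
t=cam("top")
im=np.hstack([c['color'][60:420,140:540],cv2.resize(t['color'][150:350,290:512],(400,360))]);cv2.imwrite('pics/w6.png',im[:,:,::-1])
E
```

```text
time: 12.0
ee_pos: [0.4488, -0.0122, 0.1597]
tcp_rot: [180.0, -0.0, 81.8]
wrist_force: [1.4, 0.3, -0.1]
opening: 0.0853
grasp_force: 0.0
time: 13.25
ee_pos: [0.526, -0.2181, 0.2078]
tcp_rot: [-180.0, -0.0, 81.7]
wrist_force: [0.3, 0.7, -0.7]
opening: 0.0856
grasp_force: 0.0
[ 0.5261196  -0.21737792  0.20786369] [-1.79999174e+02 -1.23892456e-02  8.17286386e+01] [[318.49769681 254.64173479]]
```

View pics/w6.png

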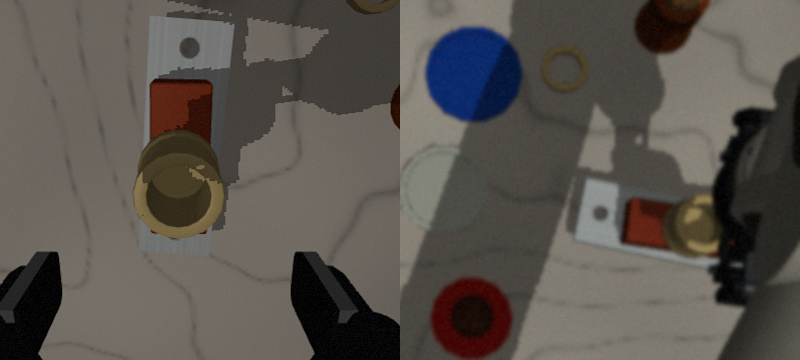

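The stopper stands in the centre of the red dish. The sleeve rim is centred at wrist pixel (318,253), matching the prediction (318,255). I descend and grasp the sleeve.

```bash
python3 -m handwheel '[{"tx":0.001,"ty":0.001,"tz":0.015,"ax":0,"ay":0,"az":0,"jaw":1},{"tx":0,"ty":0,"tz":0.02,"ax":0,"ay":0,"az":0,"jaw":1},{"tx":0,"ty":0,"tz":0.02,"ax":0,"ay":0,"az":0,"jaw":1},{"tx":0,"ty":0,"tz":0.02,"ax":0,"ay":0,"az":0,"jaw":1},{"tx":0,"ty":0,"tz":0.02,"ax":0,"ay":0,"az":0,"jaw":1},{"tx":0,"ty":0,"tz":0.009,"ax":0,"ay":0,"az":0,"jaw":1},{"tx":0,"ty":0,"tz":0.004,"ax":0,"ay":0,"az":0,"jaw":1},{"tx":0,"ty":0,"tz":0,"ax":0,"ay":0,"az":0,"jaw":1},{"tx":0,"ty":0,"tz":0,"ax":0,"ay":0,"az":0,"jaw":0.4},{"tx":0,"ty":0,"tz":0,"ax":0,"ay":0,"az":0,"jaw":0.2}]' 30
python3 -m handwheel '[{"tx":0,"ty":0,"tz":0,"ax":0,"ay":0,"az":0,"jaw":0.1},{"tx":0,"ty":0,"tz":0,"ax":0,"ay":0,"az":0,"jaw":-0.1},{"tx":0,"ty":0,"tz":0,"ax":0,"ay":0,"az":0,"jaw":-0.5},{"tx":0,"ty":0,"tz":0,"ax":0,"ay":0,"az":0,"jaw":-1},{"tx":0,"ty":0,"tz":0,"ax":0,"ay":0,"az":0,"jaw":-1},{"tx":0,"ty":0,"tz":-0.003,"ax":0,"ay":0,"az":0,"jaw":-1},{"tx":0,"ty":0,"tz":-0.007,"ax":0,"ay":0,"az":0,"jaw":-1},{"tx":0,"ty":0,"tz":-0.02,"ax":0,"ay":0,"az":0,"jaw":-1},{"tx":0,"ty":0,"tz":-0.03,"ax":0,"ay":0,"az":0,"jaw":-1},{"tx":0,"ty":0,"tz":-0.02,"ax":0,"ay":0,"az":0,"jaw":-1}]' 30
python3 - <<'E'
from h import *
t=cam("top")
ct=blob(t,(105,150,20),(125,255,255),(280,150,370,230))
P=pt(t,cv2.convexHull(ct)[:,0],.009)[:,:2]*1000;(x,y),r=cv2.minEnclosingCircle(P.astype(np.float32));print('blue',x,y,r,P.min(0),P.max(0))
o=telemetry.get_obs();print(o['ee_pos']);a=np.radians(o['tcp_rot'][2]);d=np.array([x,y])/1000-o['ee_pos'][:2];print('tx,ty',d@[np.cos(a),np.sin(a)],d@[np.sin(a),-np.cos(a)])
E
```

```text
time: 14.6
ee_pos: [0.5279, -0.2167, 0.1002]
tcp_rot: [180.0, 0.0, 81.8]
wrist_force: [0.4, 0.0, -0.1]
opening: 0.052
grasp_force: 0.5
time: 15.85
ee_pos: [0.5277, -0.2167, 0.1812]
tcp_rot: [179.9, 0.0, 81.8]
wrist_force: [-0.2, -0.3, -1.3]
opening: 0.0508
grasp_force: 31.5
blue 695.9910278320312 -17.873842239379883 48.588199615478516 [648.04800672 -65.26622607] [742.83080842  29.10275384]
[ 0.52835826 -0.2168673   0.18367336]
tx,ty 0.22092722516247132 0.13744199986974334
```

```bash
python3 -m handwheel '[{"tx":0.01,"ty":0.006,"tz":0,"ax":0,"ay":0,"az":0,"jaw":-1},{"tx":0.02,"ty":0.013,"tz":0,"ax":0,"ay":0,"az":0,"jaw":-1},{"tx":0.03,"ty":0.019,"tz":0,"ax":0,"ay":0,"az":0,"jaw":-1},{"tx":0.03,"ty":0.019,"tz":0,"ax":0,"ay":0,"az":0,"jaw":-1},{"tx":0.03,"ty":0.019,"tz":0,"ax":0,"ay":0,"az":0,"jaw":-1},{"tx":0.03,"ty":0.019,"tz":0,"ax":0,"ay":0,"az":0,"jaw":-1},{"tx":0.03,"ty":0.018,"tz":0.01,"ax":0,"ay":0,"az":0,"jaw":-1},{"tx":0.025,"ty":0.015,"tz":0.02,"ax":0,"ay":0,"az":0,"jaw":-1},{"tx":0.012,"ty":0.006,"tz":0.02,"ax":0,"ay":0,"az":0,"jaw":-1},{"tx":0.004,"ty":0.003,"tz":0.01,"ax":0,"ay":0,"az":0,"jaw":-1}]' 30
python3 - <<'E'
from h import *
import time
c=cam("wrist")
c=cam("wrist"); o=telemetry.get_obs();print(o['ee_pos'],o['tcp_rot'],o['opening'])
ct=blob(c,(100,120,15),(128,255,255),(100,60,540,479))[:,0];print(ct.min(0),ct.max(0))
y0=ct[:,1].min();P=pt(c,ct[ct[:,1]<y0+55],.009)[:,:2]*1000
A=np.c_[2*P,np.ones(len(P))];s=np.linalg.lstsq(A,(P**2).sum(1),rcond=None)[0];print(s[:2],np.sqrt(s[2]+s[:2]@s[:2]))
save(c,'w7')
E
```

```text
time: 17.15
ee_pos: [0.694, -0.0167, 0.1167]
tcp_rot: [-179.8, 0.0, 81.8]
wrist_force: [-0.3, 0.0, -0.8]
opening: 0.0512
grasp_force: 31.6
[ 0.69394345 -0.01753666  0.1176206 ] [-1.79835395e+02  2.63956928e-02  8.17751556e+01] 0.051195638551364914
[245 159] [395 277]
[696.20236605 -15.63078996] 47.91360341030768
```

View pics/w7.png

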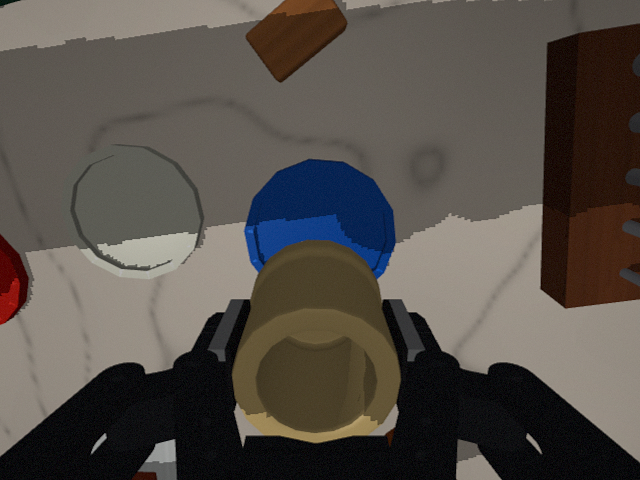

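The blue dish is at about (320,232), centred at (696,-16) mm, and the sleeve is held upright above it. I lower it.

```bash
python3 -m handwheel '[{"tx":0.001,"ty":0.002,"tz":0.015,"ax":0,"ay":0,"az":0,"jaw":-1},{"tx":0,"ty":0,"tz":0.025,"ax":0,"ay":0,"az":0,"jaw":-1},{"tx":0,"ty":0,"tz":0.025,"ax":0,"ay":0,"az":0,"jaw":-1},{"tx":0,"ty":0,"tz":0.015,"ax":0,"ay":0,"az":0,"jaw":-1},{"tx":0,"ty":0,"tz":0.007,"ax":0,"ay":0,"az":0,"jaw":-1},{"tx":0,"ty":0,"tz":0.003,"ax":0,"ay":0,"az":0,"jaw":-1},{"tx":0,"ty":0,"tz":0.002,"ax":0,"ay":0,"az":0,"jaw":-1},{"tx":0,"ty":0,"tz":0.001,"ax":0,"ay":0,"az":0,"jaw":-1},{"tx":0,"ty":0,"tz":0,"ax":0,"ay":0,"az":0,"jaw":-1},{"tx":0,"ty":0,"tz":0,"ax":0,"ay":0,"az":0,"jaw":-1}]' 30
```

```text
time: 18.5
ee_pos: [0.697, -0.0167, 0.0268]
tcp_rot: [180.0, -0.0, 81.8]
wrist_force: [-0.7, -0.3, -0.6]
opening: 0.0507
grasp_force: 31.6
```

```bash
python3 -m handwheel '[{"tx":0,"ty":0,"tz":0.001,"ax":0,"ay":0,"az":0,"jaw":-1},{"tx":0,"ty":0,"tz":0.001,"ax":0,"ay":0,"az":0,"jaw":-1},{"tx":0,"ty":0,"tz":0.001,"ax":0,"ay":0,"az":0,"jaw":-1},{"tx":0,"ty":0,"tz":0.0007,"ax":0,"ay":0,"az":0,"jaw":-1},{"tx":0,"ty":0,"tz":0,"ax":0,"ay":0,"az":0,"jaw":-1},{"tx":0,"ty":0,"tz":0,"ax":0,"ay":0,"az":0,"jaw":-1},{"tx":0,"ty":0,"tz":0,"ax":0,"ay":0,"az":0,"jaw":-1},{"tx":0,"ty":0,"tz":0,"ax":0,"ay":0,"az":0,"jaw":-1},{"tx":0,"ty":0,"tz":0,"ax":0,"ay":0,"az":0,"jaw":-1},{"tx":0,"ty":0,"tz":0,"ax":0,"ay":0,"az":0,"jaw":-1}]' 30
```

```text
time: 19.75
ee_pos: [0.6969, -0.0167, 0.0229]
tcp_rot: [180.0, -0.0, 81.8]
wrist_force: [-0.1, 0.7, -1.1]
opening: 0.0512
grasp_force: 31.6
```

```bash
python3 -m handwheel '[{"tx":0,"ty":0,"tz":0.0005,"ax":0,"ay":0,"az":0,"jaw":-1},{"tx":0,"ty":0,"tz":0.0005,"ax":0,"ay":0,"az":0,"jaw":-1},{"tx":0,"ty":0,"tz":0.0003,"ax":0,"ay":0,"az":0,"jaw":-1},{"tx":0,"ty":0,"tz":0,"ax":0,"ay":0,"az":0,"jaw":-1},{"tx":0,"ty":0,"tz":0,"ax":0,"ay":0,"az":0,"jaw":-1},{"tx":0,"ty":0,"tz":0,"ax":0,"ay":0,"az":0,"jaw":-1},{"tx":0,"ty":0,"tz":0,"ax":0,"ay":0,"az":0,"jaw":-1},{"tx":0,"ty":0,"tz":0,"ax":0,"ay":0,"az":0,"jaw":-1},{"tx":0,"ty":0,"tz":0,"ax":0,"ay":0,"az":0,"jaw":-1},{"tx":0,"ty":0,"tz":0,"ax":0,"ay":0,"az":0,"jaw":-1}]' 30
```

```text
time: 21.0
ee_pos: [0.697, -0.0167, 0.0224]
tcp_rot: [180.0, -0.0, 81.8]
wrist_force: [-3.5, 0.5, 4.8]
opening: 0.0508
grasp_force: 32.0
```

The sleeve is seated at 4.8 N. I release, rise and return to the block.

```bash
python3 -m handwheel '[{"tx":0,"ty":0,"tz":-0.0004,"ax":0,"ay":0,"az":0,"jaw":-1},{"tx":0,"ty":0,"tz":0,"ax":0,"ay":0,"az":0,"jaw":0.25},{"tx":0,"ty":0,"tz":0,"ax":0,"ay":0,"az":0,"jaw":0.5},{"tx":0,"ty":0,"tz":0,"ax":0,"ay":0,"az":0,"jaw":1},{"tx":0,"ty":0,"tz":0,"ax":0,"ay":0,"az":0,"jaw":1},{"tx":0,"ty":0,"tz":-0.01,"ax":0,"ay":0,"az":0,"jaw":1},{"tx":0,"ty":0,"tz":-0.03,"ax":0,"ay":0,"az":0,"jaw":1},{"tx":0,"ty":0,"tz":-0.05,"ax":0,"ay":0,"az":0,"jaw":1},{"tx":0,"ty":0,"tz":-0.05,"ax":0,"ay":0,"az":0,"jaw":1},{"tx":0,"ty":0,"tz":-0.03,"ax":0,"ay":0,"az":0,"jaw":1}]' 30
python3 -m handwheel '[{"tx":-0.02,"ty":-0.013,"tz":0,"ax":0,"ay":0,"az":0,"jaw":1},{"tx":-0.03,"ty":-0.019,"tz":0,"ax":0,"ay":0,"az":0,"jaw":1},{"tx":-0.03,"ty":-0.019,"tz":0,"ax":0,"ay":0,"az":0,"jaw":1},{"tx":-0.03,"ty":-0.019,"tz":0,"ax":0,"ay":0,"az":0,"jaw":1},{"tx":-0.03,"ty":-0.019,"tz":0,"ax":0,"ay":0,"az":0,"jaw":1},{"tx":-0.03,"ty":-0.018,"tz":0,"ax":0,"ay":0,"az":0,"jaw":1},{"tx":-0.03,"ty":-0.018,"tz":0,"ax":0,"ay":0,"az":0,"jaw":1},{"tx":-0.021,"ty":-0.014,"tz":0,"ax":0,"ay":0,"az":0,"jaw":1},{"tx":0,"ty":0,"tz":0,"ax":0,"ay":0,"az":0,"jaw":1},{"tx":0,"ty":0,"tz":0,"ax":0,"ay":0,"az":0,"jaw":1}]' 30
python3 - <<'E'
from h import *
c=cam("wrist"); o=telemetry.get_obs();print(o['ee_pos'],o['tcp_rot'])
ct=blob(c,(0,150,25),(12,255,255),(250,60,400,300));print("block",rect(c,ct,.082),cv2.boundingRect(ct))
t=cam("top")
im=np.hstack([c['color'][60:420,140:540],cv2.resize(t['color'][150:350,290:512],(400,360))]);cv2.imwrite('pics/w8.png',im[:,:,::-1])
E
```

```text
time: 22.25
ee_pos: [0.6974, -0.0168, 0.1962]
tcp_rot: [179.8, -0.0, 81.8]
wrist_force: [1.3, -0.1, -0.4]
opening: 0.0854
grasp_force: 0.0
time: 23.5
ee_pos: [0.5281, -0.2153, 0.1925]
tcp_rot: [180.0, -0.0, 81.8]
wrist_force: [-0.1, -0.7, -0.4]
opening: 0.0852
grasp_force: 0.0
[ 0.52823903 -0.21508178  0.19230865] [ 1.79971092e+02 -2.72271332e-03  8.18042445e+01]
block [ 529.6 -209.8  105.4   40.6   80.8] (286, 145, 66, 155)
```

View pics/w8.png

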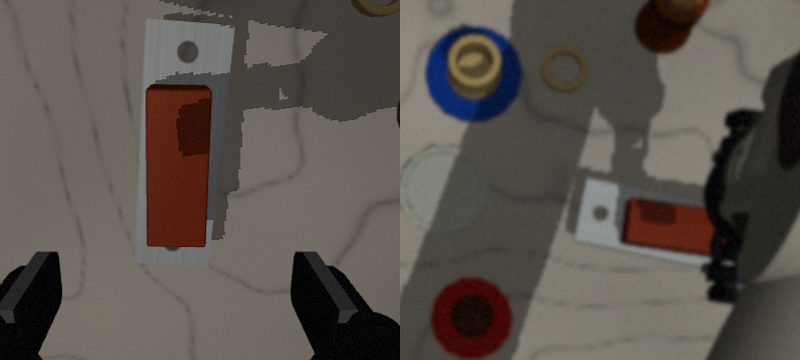

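The sleeve stands upright in the blue dish and the block lies undisturbed, its top face running from (147,90) to (209,247) in the left crop.

```bash
python3 - <<'E'
from h import *
c=cam("wrist"); o=telemetry.get_obs();print(o['ee_pos'],o['tcp_rot'][2])
B=pt(c,np.array([(147,91),(211,91),(207,247),(147,245)])+[140,60],.082);print(B.round(4),B.mean(0),[np.linalg.norm(B[i]-B[i-1]).round(4) for i in range(4)])
h=pt(c,(140+188,60+51),.038);print('hole',h)
E
```

```text
[ 0.52824879 -0.21494143  0.19201318] 81.83492956730048
[[ 0.5182 -0.1583  0.082 ]
 [ 0.5575 -0.164   0.082 ]
 [ 0.5422 -0.2702  0.082 ]
 [ 0.5007 -0.2626  0.082 ]] [ 0.52964095 -0.21376033  0.082     ] [np.float64(0.1057), np.float64(0.0397), np.float64(0.1073), np.float64(0.0421)]
hole [[ 0.54785898 -0.1383995   0.038     ]]
```

```bash
python3 -m handwheel '[{"tx":0.001,"ty":0.001,"tz":0.02,"ax":0,"ay":0,"az":0,"jaw":1},{"tx":0,"ty":0,"tz":0.025,"ax":0,"ay":0,"az":0,"jaw":1},{"tx":0,"ty":0,"tz":0.03,"ax":0,"ay":0,"az":0,"jaw":1},{"tx":0,"ty":0,"tz":0.03,"ax":0,"ay":0,"az":0,"jaw":1},{"tx":0,"ty":0,"tz":0.02,"ax":0,"ay":0,"az":0,"jaw":1},{"tx":0,"ty":0,"tz":0.012,"ax":0,"ay":0,"az":0,"jaw":1},{"tx":0,"ty":0,"tz":0.007,"ax":0,"ay":0,"az":0,"jaw":1},{"tx":0,"ty":0,"tz":0,"ax":0,"ay":0,"az":0,"jaw":1},{"tx":0,"ty":0,"tz":0,"ax":0,"ay":0,"az":0,"jaw":0.3},{"tx":0,"ty":0,"tz":0,"ax":0,"ay":0,"az":0,"jaw":0}]' 40
python3 -m handwheel '[{"tx":0,"ty":0,"tz":0,"ax":0,"ay":0,"az":0,"jaw":-0.05},{"tx":0,"ty":0,"tz":0,"ax":0,"ay":0,"az":0,"jaw":-0.2},{"tx":0,"ty":0,"tz":0,"ax":0,"ay":0,"az":0,"jaw":-0.6},{"tx":0,"ty":0,"tz":0,"ax":0,"ay":0,"az":0,"jaw":-1},{"tx":0,"ty":0,"tz":0,"ax":0,"ay":0,"az":0,"jaw":-1},{"tx":0,"ty":0,"tz":-0.003,"ax":0,"ay":0,"az":0,"jaw":-1},{"tx":0,"ty":0,"tz":-0.007,"ax":0,"ay":0,"az":0,"jaw":-1},{"tx":0,"ty":0,"tz":-0.02,"ax":0,"ay":0,"az":0,"jaw":-1},{"tx":0,"ty":0,"tz":-0.04,"ax":0,"ay":0,"az":0,"jaw":-1},{"tx":0,"ty":0,"tz":-0.05,"ax":0,"ay":0,"az":0,"jaw":-1}]' 40
python3 - <<'E'
from h import *
o=telemetry.get_obs();a=np.radians(o['tcp_rot'][2]);d=np.array([.509,.2503])-o['ee_pos'][:2];print(o['ee_pos'],o['tcp_rot'],'tx,ty',d@[np.cos(a),np.sin(a)],d@[np.sin(a),-np.cos(a)])
E
```

```text
time: 24.9
ee_pos: [0.5292, -0.2149, 0.0487]
tcp_rot: [179.9, 0.0, 81.8]
wrist_force: [-0.3, -0.6, 0.2]
opening: 0.0516
grasp_force: 0.0
time: 26.15
ee_pos: [0.5282, -0.2145, 0.1685]
tcp_rot: [-179.9, -0.0, 81.8]
wrist_force: [0.7, -0.2, -1.7]
opening: 0.0413
grasp_force: 40.6
[ 0.52822092 -0.21448699  0.16848941] [-1.79885038e+02 -2.73655965e-02  8.17757862e+01] tx,ty 0.45725756300351245 -0.08550972930428168
```

```bash
python3 -m handwheel '[{"tx":0.015,"ty":-0.003,"tz":0,"ax":0,"ay":0,"az":0,"jaw":-1},{"tx":0.035,"ty":-0.006,"tz":0,"ax":0,"ay":0,"az":0,"jaw":-1},{"tx":0.045,"ty":-0.008,"tz":0,"ax":0,"ay":0,"az":0,"jaw":-1},{"tx":0.045,"ty":-0.008,"tz":0,"ax":0,"ay":0,"az":0,"jaw":-1},{"tx":0.045,"ty":-0.009,"tz":0,"ax":0,"ay":0,"az":0,"jaw":-1},{"tx":0.045,"ty":-0.009,"tz":0,"ax":0,"ay":0,"az":0,"jaw":-1},{"tx":0.045,"ty":-0.009,"tz":0,"ax":0,"ay":0,"az":0,"jaw":-1},{"tx":0.045,"ty":-0.008,"tz":0,"ax":0,"ay":0,"az":0,"jaw":-1},{"tx":0.045,"ty":-0.009,"tz":0,"ax":0,"ay":0,"az":0,"jaw":-1},{"tx":0.035,"ty":-0.006,"tz":0,"ax":0,"ay":0,"az":0,"jaw":-1}]' 40
python3 -m handwheel '[{"tx":0.03,"ty":-0.006,"tz":0,"ax":0,"ay":0,"az":0,"jaw":-1},{"tx":0.02,"ty":-0.004,"tz":0,"ax":0,"ay":0,"az":0,"jaw":-1},{"tx":0.007,"ty":0,"tz":0,"ax":0,"ay":0,"az":0,"jaw":-1},{"tx":0,"ty":0,"tz":0,"ax":0,"ay":0,"az":-2.7,"jaw":-1},{"tx":0,"ty":0,"tz":0,"ax":0,"ay":0,"az":-4,"jaw":-1},{"tx":0,"ty":0,"tz":0,"ax":0,"ay":0,"az":-4,"jaw":-1},{"tx":0,"ty":0,"tz":0,"ax":0,"ay":0,"az":-3,"jaw":-1},{"tx":0,"ty":0,"tz":0,"ax":0,"ay":0,"az":0,"jaw":-1},{"tx":0,"ty":0,"tz":0,"ax":0,"ay":0,"az":0,"jaw":-1},{"tx":0,"ty":0,"tz":0,"ax":0,"ay":0,"az":0,"jaw":-1}]' 40
python3 - <<'E'
from h import *
c=cam("wrist"); o=telemetry.get_obs();print(o['ee_pos'],o['tcp_rot'])
a=np.radians(95.5);u=np.array([np.cos(a),np.sin(a)]);m=np.array([.509,.2503])
print(proj(c,[[*(m+.075*u),.08],[*(m-.075*u),.08],[*(m+.075*u),.012]]).round(1))
save(c,'w9')
E
```

```text
time: 27.4
ee_pos: [0.5109, 0.1938, 0.1671]
tcp_rot: [-179.9, 0.0, 81.8]
wrist_force: [0.7, -0.2, -1.1]
opening: 0.0414
grasp_force: 40.7
time: 28.65
ee_pos: [0.5102, 0.2495, 0.1679]
tcp_rot: [-180.0, 0.0, 95.4]
wrist_force: [0.2, 0.4, -0.7]
opening: 0.0416
grasp_force: 40.8
[0.51014951 0.24957716 0.16799363] [-1.79999500e+02  1.13923124e-03  9.54362646e+01]
[[314.4 115.3]
 [315.1 351.6]
 [314.7 115. ]]
```

View pics/w9.png

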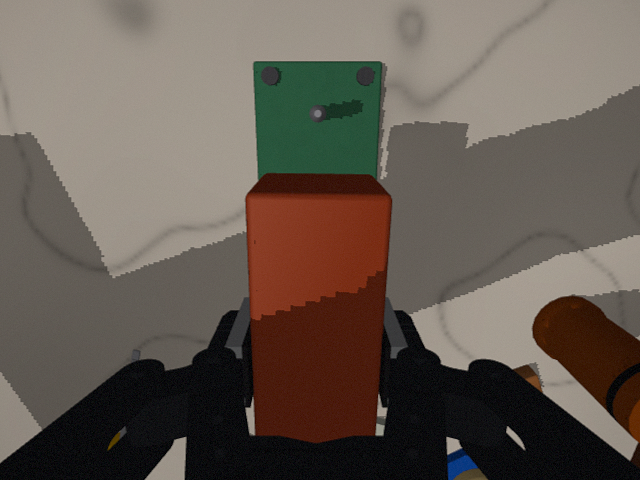

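```bash
python3 - <<'E'
from h import *
c=cam("wrist"); o=telemetry.get_obs();y=o['tcp_rot'][2];print(o['ee_pos'],y)
T=lambda P:np.array([[np.cos(np.radians(y)),np.sin(np.radians(y))],[np.sin(np.radians(y)),-np.cos(np.radians(y))]])@(np.atleast_2d(P)[:,:2]-o['ee_pos'][:2]).T*1000
print('dowel tip tool mm',T(pt(c,(318,113),.08)).T)
print('slab corners',T(pt(c,[(254,62),(382,62),(259,178),(376,178)],.012)).T)
print('block top far corners',T(pt(c,[(247,197),(391,197)],o['ee_pos'][2]+.034)).T, 'near', T(pt(c,[(255,435),(377,437)],o['ee_pos'][2]+.034)).T)
print('block bottom far',T(pt(c,[(263,174),(375,174)],o['ee_pos'][2]-.008)).T)
E
```

```text
[0.51015613 0.24963991 0.16797397] 95.45180571387952
dowel tip tool mm [[77.02615295  0.84215342]]
slab corners [[110.68120195 -42.83026408]
 [110.58352608  45.25033906]
 [ 30.88917654 -42.93485037]
 [ 30.77909339  44.67205212]]
block top far corners [[ 54.79539795 -19.29552771]
 [ 54.74472293  20.193953  ]] near [[-26.27273966 -20.94995099]
 [-27.17851002  20.06169108]]
block bottom far [[ 55.06067186 -20.21272691]
 [ 55.00813903  21.77874271]]
```

The dowel tip is at (318,113) and the slab corners at (254,62) and (382,62); the block is held straight. The correction is about 1 mm forward and 0.7 mm sideways. I lower the block.

```bash
python3 -m handwheel '[{"tx":0.0012,"ty":0.0006,"tz":0.015,"ax":0,"ay":0,"az":0,"jaw":-1},{"tx":0,"ty":0,"tz":0.025,"ax":0,"ay":0,"az":0,"jaw":-1},{"tx":0,"ty":0,"tz":0.03,"ax":0,"ay":0,"az":0,"jaw":-1},{"tx":0,"ty":0,"tz":0.03,"ax":0,"ay":0,"az":0,"jaw":-1},{"tx":0,"ty":0,"tz":0.022,"ax":0,"ay":0,"az":0,"jaw":-1},{"tx":0,"ty":0,"tz":0.012,"ax":0,"ay":0,"az":0,"jaw":-1},{"tx":0,"ty":0,"tz":0.005,"ax":0,"ay":0,"az":0,"jaw":-1},{"tx":0,"ty":0,"tz":0.003,"ax":0,"ay":0,"az":0,"jaw":-1},{"tx":0,"ty":0,"tz":0.001,"ax":0,"ay":0,"az":0,"jaw":-1},{"tx":0,"ty":0,"tz":0,"ax":0,"ay":0,"az":0,"jaw":-1}]' 40
python3 -m handwheel '[{"tx":0,"ty":0,"tz":0.001,"ax":0,"ay":0,"az":0,"jaw":-1},{"tx":0,"ty":0,"tz":0.001,"ax":0,"ay":0,"az":0,"jaw":-1},{"tx":0,"ty":0,"tz":0.0008,"ax":0,"ay":0,"az":0,"jaw":-1},{"tx":0,"ty":0,"tz":0,"ax":0,"ay":0,"az":0,"jaw":-1},{"tx":0,"ty":0,"tz":0,"ax":0,"ay":0,"az":0,"jaw":-1},{"tx":0,"ty":0,"tz":0,"ax":0,"ay":0,"az":0,"jaw":-1},{"tx":0,"ty":0,"tz":0,"ax":0,"ay":0,"az":0,"jaw":-1},{"tx":0,"ty":0,"tz":0,"ax":0,"ay":0,"az":0,"jaw":-1},{"tx":0,"ty":0,"tz":0,"ax":0,"ay":0,"az":0,"jaw":-1},{"tx":0,"ty":0,"tz":0,"ax":0,"ay":0,"az":0,"jaw":-1}]' 40
```

```text
time: 30.0
ee_pos: [0.5109, 0.2511, 0.0255]
tcp_rot: [180.0, -0.0, 95.5]
wrist_force: [-0.6, 0.2, -0.7]
opening: 0.0417
grasp_force: 40.7
time: 31.25
ee_pos: [0.5106, 0.251, 0.0222]
tcp_rot: [-180.0, -0.0, 95.5]
wrist_force: [0.1, 0.2, -0.6]
opening: 0.0418
grasp_force: 40.7
```

```bash
python3 -m handwheel '[{"tx":0,"ty":0,"tz":0.0005,"ax":0,"ay":0,"az":0,"jaw":-1},{"tx":0,"ty":0,"tz":0.0005,"ax":0,"ay":0,"az":0,"jaw":-1},{"tx":0,"ty":0,"tz":0.0005,"ax":0,"ay":0,"az":0,"jaw":-1},{"tx":0,"ty":0,"tz":0,"ax":0,"ay":0,"az":0,"jaw":-1},{"tx":0,"ty":0,"tz":0,"ax":0,"ay":0,"az":0,"jaw":-1},{"tx":0,"ty":0,"tz":0,"ax":0,"ay":0,"az":0,"jaw":-1},{"tx":0,"ty":0,"tz":0,"ax":0,"ay":0,"az":0,"jaw":-1},{"tx":0,"ty":0,"tz":0,"ax":0,"ay":0,"az":0,"jaw":-1},{"tx":0,"ty":0,"tz":0,"ax":0,"ay":0,"az":0,"jaw":-1},{"tx":0,"ty":0,"tz":0,"ax":0,"ay":0,"az":0,"jaw":-1}]' 40
```

```text
time: 32.5
ee_pos: [0.5106, 0.251, 0.0207]
tcp_rot: [-180.0, 0.0, 95.5]
wrist_force: [-0.4, -0.8, -0.9]
opening: 0.0415
grasp_force: 40.7
```

```bash
python3 -m handwheel '[{"tx":0,"ty":0,"tz":0.0005,"ax":0,"ay":0,"az":0,"jaw":-1},{"tx":0,"ty":0,"tz":0.0005,"ax":0,"ay":0,"az":0,"jaw":-1},{"tx":0,"ty":0,"tz":0.0003,"ax":0,"ay":0,"az":0,"jaw":-1},{"tx":0,"ty":0,"tz":0,"ax":0,"ay":0,"az":0,"jaw":-1},{"tx":0,"ty":0,"tz":0,"ax":0,"ay":0,"az":0,"jaw":-1},{"tx":0,"ty":0,"tz":0,"ax":0,"ay":0,"az":0,"jaw":-1},{"tx":0,"ty":0,"tz":0,"ax":0,"ay":0,"az":0,"jaw":-1},{"tx":0,"ty":0,"tz":0,"ax":0,"ay":0,"az":0,"jaw":-1},{"tx":0,"ty":0,"tz":0,"ax":0,"ay":0,"az":0,"jaw":-1},{"tx":0,"ty":0,"tz":0,"ax":0,"ay":0,"az":0,"jaw":-1}]' 40
```

```text
time: 33.75
ee_pos: [0.5106, 0.251, 0.0207]
tcp_rot: [180.0, -0.0, 95.5]
wrist_force: [-5.0, -2.4, 11.6]
opening: 0.0413
grasp_force: 42.0
```

Contact. I release and rise to check the block and measure the dowels.

```bash
python3 -m handwheel '[{"tx":0,"ty":0,"tz":-0.0009,"ax":0,"ay":0,"az":0,"jaw":-1},{"tx":0,"ty":0,"tz":0,"ax":0,"ay":0,"az":0,"jaw":0.05},{"tx":0,"ty":0,"tz":0,"ax":0,"ay":0,"az":0,"jaw":0.3},{"tx":0,"ty":0,"tz":0,"ax":0,"ay":0,"az":0,"jaw":1},{"tx":0,"ty":0,"tz":0,"ax":0,"ay":0,"az":0,"jaw":1},{"tx":0,"ty":0,"tz":-0.01,"ax":0,"ay":0,"az":0,"jaw":1},{"tx":0,"ty":0,"tz":-0.03,"ax":0,"ay":0,"az":0,"jaw":1},{"tx":0,"ty":0,"tz":-0.06,"ax":0,"ay":0,"az":0,"jaw":1},{"tx":0,"ty":0,"tz":-0.06,"ax":0,"ay":0,"az":0,"jaw":1},{"tx":0,"ty":0,"tz":-0.06,"ax":0,"ay":0,"az":0,"jaw":1}]' 40
python3 -m handwheel '[{"tx":0,"ty":0,"tz":-0.03,"ax":0,"ay":0,"az":0,"jaw":1},{"tx":0,"ty":0,"tz":0,"ax":0,"ay":0,"az":0,"jaw":1},{"tx":0,"ty":0,"tz":0,"ax":0,"ay":0,"az":0,"jaw":1},{"tx":0,"ty":0,"tz":0,"ax":0,"ay":0,"az":0,"jaw":1},{"tx":0,"ty":0,"tz":0,"ax":0,"ay":0,"az":0,"jaw":1},{"tx":0,"ty":0,"tz":0,"ax":0,"ay":0,"az":0,"jaw":1},{"tx":0,"ty":0,"tz":0,"ax":0,"ay":0,"az":0,"jaw":1},{"tx":0,"ty":0,"tz":0,"ax":0,"ay":0,"az":0,"jaw":1},{"tx":0,"ty":0,"tz":0,"ax":0,"ay":0,"az":0,"jaw":1},{"tx":0,"ty":0,"tz":0,"ax":0,"ay":0,"az":0,"jaw":1}]' 40
python3 - <<'E'
from h import *
c=cam("wrist"); o=telemetry.get_obs();print(o['ee_pos'],o['tcp_rot'],proj(c,[[.5035,.3257,.08],[.5178,.1763,.08]]))
save(c,'w10',(190,80,450,400,1.8))
E
```

```text
time: 35.0
ee_pos: [0.5103, 0.2508, 0.2432]
tcp_rot: [179.9, -0.0, 95.5]
wrist_force: [0.5, 0.6, 0.2]
opening: 0.0854
grasp_force: 0.0
time: 36.25
ee_pos: [0.5106, 0.251, 0.2703]
tcp_rot: [-180.0, -0.0, 95.5]
wrist_force: [0.0, -0.7, 0.8]
opening: 0.0854
grasp_force: 0.0
[0.51060611 0.25096732 0.2702908 ] [-1.79999854e+02  2.91696286e-04  9.54751423e+01] [[316.30659579 115.99659271]
 [316.3891175  288.43978046]]
```

View pics/w10.png

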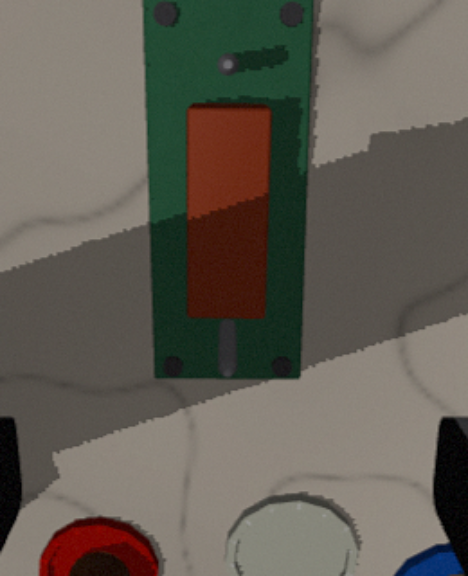

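The block lies flat between the dowels. In the full image the far dowel tip is at about (316.7,115) and the near one at about (316.1,287), within 1 px of prediction.

```bash
python3 - <<'E'
from h import *
c=cam("wrist"); o=telemetry.get_obs(); f=lambda L:np.array(L,float)/1.8+[190,80]
D=pt(c,f([(228,63),(227,373)]),.08);print('dowels',D.mean(0),np.linalg.norm(D[0]-D[1]),np.degrees(np.arctan2(*(D[0]-D[1])[[1,0]])))
B=pt(c,f([(188,108),(271,107),(266,319),(188,317)]),.054);print('block',B.mean(0),[np.linalg.norm(B[i]-B[i-1]).round(4) for i in range(4)],[np.degrees(np.arctan2(*(B[i]-B[j])[[1,0]])) for i,j in((0,3),(1,2))])
C=pt(c,f([(154,378),(300,378)]),.012);print('near edge mid',C.mean(0))
g=o['ee_pos']
a=np.radians(o['tcp_rot'][2]);d=np.array([.5308,-.2145])-g[:2];print('to plate tx,ty',d@[np.cos(a),np.sin(a)],d@[np.sin(a),-np.cos(a)])
E
```

```text
dowels [0.51057294 0.25198423 0.08      ] 0.14963928814565955 95.26258001553316
block [0.51101459 0.2517385  0.054     ] [np.float64(0.108), np.float64(0.0404), np.float64(0.1096), np.float64(0.0415)] [np.float64(94.48878653576591), np.float64(95.10518441628125)]
near edge mid [0.52074132 0.1434843  0.012     ]
to plate tx,ty -0.4652756429658909 -0.024325668329669117
```

```bash
python3 -m handwheel '[{"tx":-0.02,"ty":-0.002,"tz":0,"ax":0,"ay":0,"az":0,"jaw":1},{"tx":-0.05,"ty":-0.002,"tz":0,"ax":0,"ay":0,"az":0,"jaw":1},{"tx":-0.055,"ty":-0.003,"tz":0,"ax":0,"ay":0,"az":0,"jaw":1},{"tx":-0.055,"ty":-0.003,"tz":0,"ax":0,"ay":0,"az":0,"jaw":1},{"tx":-0.055,"ty":-0.003,"tz":0,"ax":0,"ay":0,"az":0,"jaw":1},{"tx":-0.055,"ty":-0.003,"tz":0,"ax":0,"ay":0,"az":0,"jaw":1},{"tx":-0.055,"ty":-0.003,"tz":0,"ax":0,"ay":0,"az":0,"jaw":1},{"tx":-0.055,"ty":-0.003,"tz":0,"ax":0,"ay":0,"az":0,"jaw":1},{"tx":-0.045,"ty":-0.002,"tz":0,"ax":0,"ay":0,"az":0,"jaw":1},{"tx":-0.02,"ty":0,"tz":0,"ax":0,"ay":0,"az":0,"jaw":1}]' 40
python3 -m handwheel '[{"tx":0,"ty":0,"tz":0,"ax":0,"ay":0,"az":4.1,"jaw":1},{"tx":0,"ty":0,"tz":0.01,"ax":0,"ay":0,"az":5,"jaw":1},{"tx":0,"ty":0,"tz":0.02,"ax":0,"ay":0,"az":5,"jaw":1},{"tx":0,"ty":0,"tz":0.02,"ax":0,"ay":0,"az":4,"jaw":1},{"tx":0,"ty":0,"tz":0.02,"ax":0,"ay":0,"az":0,"jaw":1},{"tx":0,"ty":0,"tz":0,"ax":0,"ay":0,"az":0,"jaw":1},{"tx":0,"ty":0,"tz":0,"ax":0,"ay":0,"az":0,"jaw":1},{"tx":0,"ty":0,"tz":0,"ax":0,"ay":0,"az":0,"jaw":1},{"tx":0,"ty":0,"tz":0,"ax":0,"ay":0,"az":0,"jaw":1},{"tx":0,"ty":0,"tz":0,"ax":0,"ay":0,"az":0,"jaw":1}]' 40
python3 - <<'E'
from h import *
c=cam("wrist"); o=telemetry.get_obs();print(o['ee_pos'],o['tcp_rot'],proj(c,[[.5472,-.1405,.04],[.5144,-.2887,.04]]))
save(c,'w11',(190,0,450,400,1.5))
E
```

```text
time: 37.6
ee_pos: [0.5302, -0.217, 0.2701]
tcp_rot: [-180.0, 0.0, 95.3]
wrist_force: [-0.9, -1.3, -0.7]
opening: 0.0856
grasp_force: 0.0
time: 38.85
ee_pos: [0.5312, -0.2142, 0.2005]
tcp_rot: [180.0, 0.0, 77.4]
wrist_force: [-0.1, 0.1, -0.4]
opening: 0.0852
grasp_force: 0.0
[ 0.53112986 -0.2142333   0.20043633] [1.79990453e+02 1.28459930e-03 7.73745803e+01] [[315.20661465 115.56457758]
 [315.9100845  304.64565254]]
```

View pics/w11.png

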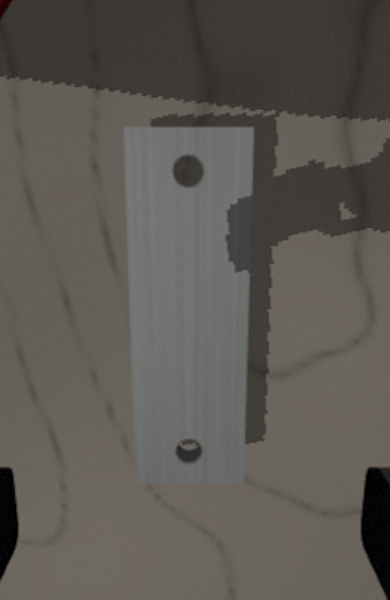

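The plate is well in view: holes at crop (188,171) and (189,450), corners at (124,127), (253,127), (245,483), (136,483).

```bash
python3 - <<'E'
from h import *
c=cam("wrist"); o=telemetry.get_obs(); f=lambda L:np.array(L,float)/1.5+[190,0]
y=np.radians(o['tcp_rot'][2]);M=np.array([[np.cos(y),np.sin(y)],[np.sin(y),-np.cos(y)]]);T=lambda P:((np.atleast_2d(P)[:,:2]-o['ee_pos'][:2])@M.T*1000).round(1)
print('holes',T(pt(c,f([(188,171),(189,450)]),.04)));print('corners',T(pt(c,f([(124,127),(253,127),(245,483),(136,483)]),.04)))
E
```

```text
holes [[ 76.5  -0.4]
 [-72.   -0.1]]
corners [[ 96.4 -30.7]
 [ 96.3  30.3]
 [-92.7  31.8]
 [-92.6 -30.3]]
```

```bash
python3 -m handwheel '[{"tx":0.002,"ty":0,"tz":0.02,"ax":0,"ay":0,"az":0,"jaw":1},{"tx":0,"ty":0,"tz":0.03,"ax":0,"ay":0,"az":0,"jaw":1},{"tx":0,"ty":0,"tz":0.035,"ax":0,"ay":0,"az":0,"jaw":1},{"tx":0,"ty":0,"tz":0.035,"ax":0,"ay":0,"az":0,"jaw":1},{"tx":0,"ty":0,"tz":0.03,"ax":0,"ay":0,"az":0,"jaw":1},{"tx":0,"ty":0,"tz":0.02,"ax":0,"ay":0,"az":0,"jaw":1},{"tx":0,"ty":0,"tz":0.012,"ax":0,"ay":0,"az":0,"jaw":1},{"tx":0,"ty":0,"tz":0.008,"ax":0,"ay":0,"az":0,"jaw":1},{"tx":0,"ty":0,"tz":0,"ax":0,"ay":0,"az":0,"jaw":1},{"tx":0,"ty":0,"tz":0,"ax":0,"ay":0,"az":0,"jaw":0.7}]' 60
python3 -m handwheel '[{"tx":0,"ty":0,"tz":0,"ax":0,"ay":0,"az":0,"jaw":0.5},{"tx":0,"ty":0,"tz":0,"ax":0,"ay":0,"az":0,"jaw":0.4},{"tx":0,"ty":0,"tz":0,"ax":0,"ay":0,"az":0,"jaw":0},{"tx":0,"ty":0,"tz":0,"ax":0,"ay":0,"az":0,"jaw":-1},{"tx":0,"ty":0,"tz":0,"ax":0,"ay":0,"az":0,"jaw":-1},{"tx":0,"ty":0,"tz":0,"ax":0,"ay":0,"az":0,"jaw":-1},{"tx":0,"ty":0,"tz":0,"ax":0,"ay":0,"az":0,"jaw":-1},{"tx":0,"ty":0,"tz":-0.002,"ax":0,"ay":0,"az":0,"jaw":-1},{"tx":0,"ty":0,"tz":-0.003,"ax":0,"ay":0,"az":0,"jaw":-1},{"tx":0,"ty":0,"tz":-0.005,"ax":0,"ay":0,"az":0,"jaw":-1}]' 80
```

```text
time: 40.2
ee_pos: [0.532, -0.2124, 0.0111]
tcp_rot: [179.9, 0.0, 77.4]
wrist_force: [-0.0, 0.6, -0.0]
opening: 0.0726
grasp_force: 0.0
time: 41.45
ee_pos: [0.5311, -0.2121, 0.0199]
tcp_rot: [-179.9, -0.0, 77.4]
wrist_force: [0.9, -0.4, -4.6]
opening: 0.0603
grasp_force: 87.2
```

```bash
python3 -m handwheel '[{"tx":0,"ty":0,"tz":-0.01,"ax":0,"ay":0,"az":0,"jaw":-1},{"tx":0,"ty":0,"tz":-0.02,"ax":0,"ay":0,"az":0,"jaw":-1},{"tx":0,"ty":0,"tz":-0.025,"ax":0,"ay":0,"az":0,"jaw":-1},{"tx":0,"ty":0,"tz":-0.025,"ax":0,"ay":0,"az":0,"jaw":-1},{"tx":0,"ty":0,"tz":-0.025,"ax":0,"ay":0,"az":0,"jaw":-1},{"tx":0,"ty":0,"tz":-0.02,"ax":0,"ay":0,"az":0,"jaw":-1},{"tx":0,"ty":0,"tz":-0.015,"ax":0,"ay":0,"az":0,"jaw":-1},{"tx":0,"ty":0,"tz":-0.01,"ax":0,"ay":0,"az":0,"jaw":-1},{"tx":0,"ty":0,"tz":0,"ax":0,"ay":0,"az":0,"jaw":-1},{"tx":0,"ty":0,"tz":0,"ax":0,"ay":0,"az":0,"jaw":-1}]' 80
python3 - <<'E'
from h import *
c=cam("wrist"); o=telemetry.get_obs();print(o['ee_pos'],o['tcp_rot'],o['opening'])
a=np.radians(o['tcp_rot'][2]);d=np.array([.5106,.252])-o['ee_pos'][:2];print('tx,ty',d@[np.cos(a),np.sin(a)],d@[np.sin(a),-np.cos(a)])
save(c,'w12',(150,0,490,480,1.2))
E
```

```text
time: 42.7
ee_pos: [0.5313, -0.2122, 0.1695]
tcp_rot: [-179.9, -0.0, 77.4]
wrist_force: [-0.6, 1.2, -5.4]
opening: 0.0608
grasp_force: 87.8
[ 0.53120814 -0.21210563  0.16932679] [-1.79917052e+02 -1.37645725e-02  7.73771689e+01] 0.06064611810026724
tx,ty 0.44838454326652366 -0.1215320207883876
```

View pics/w12.png

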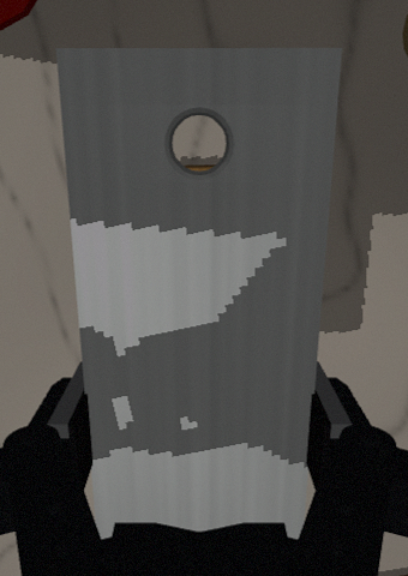

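The plate is held level, with the far hole at full-image pixel (315.8,118.3). I have now viewed more pictures than the 14 allowed, so I will view no more and use measured numbers only.

```bash
cat >> h.py <<'E'
def tool(P):
    o=telemetry.get_obs();y=np.radians(o['tcp_rot'][2]);M=np.array([[np.cos(y),np.sin(y)],[np.sin(y),-np.cos(y)]])
    return ((np.atleast_2d(P)[:,:2]-o['ee_pos'][:2])@M.T*1000).round(1)
E
python3 - <<'E'
from h import *
c=cam("wrist"); z=telemetry.get_obs()['ee_pos'][2]
f=lambda L:np.array(L,float)/1.2+[150,0]
for dz in(.028,.031):print('hole',tool(pt(c,f([(199,142)]),z+dz)),'corners far',tool(pt(c,f([(57,48),(342,48)]),z+dz)), 'hole width',tool(pt(c,f([(166,142),(232,142)]),z+dz)))
E
```

```text
hole [[75.3 -0.2]] corners far [[ 94.7 -30.7]
 [ 94.6  30.6]] hole width [[75.3 -7.7]
 [75.3  7.3]]
hole [[75.4 -0.2]] corners far [[ 94.2 -29.9]
 [ 94.2  29.8]] hole width [[75.4 -7.5]
 [75.4  7.1]]
```

```bash
python3 -m handwheel '[{"tx":0.015,"ty":-0.004,"tz":0,"ax":0,"ay":0,"az":0,"jaw":-1},{"tx":0.03,"ty":-0.008,"tz":0,"ax":0,"ay":0,"az":0,"jaw":-1},{"tx":0.035,"ty":-0.01,"tz":0,"ax":0,"ay":0,"az":0,"jaw":-1},{"tx":0.035,"ty":-0.01,"tz":0,"ax":0,"ay":0,"az":0,"jaw":-1},{"tx":0.035,"ty":-0.01,"tz":0,"ax":0,"ay":0,"az":0,"jaw":-1},{"tx":0.035,"ty":-0.01,"tz":0,"ax":0,"ay":0,"az":0,"jaw":-1},{"tx":0.035,"ty":-0.01,"tz":0,"ax":0,"ay":0,"az":0,"jaw":-1},{"tx":0.035,"ty":-0.009,"tz":0,"ax":0,"ay":0,"az":0,"jaw":-1},{"tx":0.035,"ty":-0.009,"tz":0,"ax":0,"ay":0,"az":0,"jaw":-1},{"tx":0.035,"ty":-0.009,"tz":0,"ax":0,"ay":0,"az":0,"jaw":-1}]' 80
python3 -m handwheel '[{"tx":0.035,"ty":-0.009,"tz":0,"ax":0,"ay":0,"az":0,"jaw":-1},{"tx":0.035,"ty":-0.009,"tz":0,"ax":0,"ay":0,"az":0,"jaw":-1},{"tx":0.03,"ty":-0.009,"tz":0,"ax":0,"ay":0,"az":0,"jaw":-1},{"tx":0.016,"ty":-0.004,"tz":0,"ax":0,"ay":0,"az":0,"jaw":-1},{"tx":0.007,"ty":-0.0015,"tz":0,"ax":0,"ay":0,"az":-3,"jaw":-1},{"tx":0,"ty":0,"tz":0,"ax":0,"ay":0,"az":-5,"jaw":-1},{"tx":0,"ty":0,"tz":0,"ax":0,"ay":0,"az":-5,"jaw":-1},{"tx":0,"ty":0,"tz":0,"ax":0,"ay":0,"az":-3,"jaw":-1},{"tx":0,"ty":0,"tz":0,"ax":0,"ay":0,"az":-2,"jaw":-1},{"tx":0,"ty":0,"tz":0,"ax":0,"ay":0,"az":0,"jaw":-1}]' 80
python3 - <<'E'
from h import *
o=telemetry.get_obs();print(o['ee_pos'],o['tcp_rot'])
c=cam("wrist");g=c['hsv'][90:150:3,280:352:3]
for r in range(20):print(90+3*r,' '.join('%3d%s'%(p[2],'g' if p[1]>90 and 60<p[0]<95 else '.') for p in g[r]))
E
```

```text
time: 44.05
ee_pos: [0.515, 0.1262, 0.1702]
tcp_rot: [-180.0, -0.0, 77.4]
wrist_force: [0.3, -0.3, -4.7]
opening: 0.0605
grasp_force: 87.7
time: 45.3
ee_pos: [0.5108, 0.2514, 0.1702]
tcp_rot: [-180.0, 0.0, 95.4]
wrist_force: [0.0, 0.5, -4.4]
opening: 0.0604
grasp_force: 87.7
[0.51076647 0.2513892  0.17023725] [-1.79994508e+02  6.71966186e-03  9.53535637e+01]
90 129. 132. 130. 128. 126. 124. 126. 126. 129. 120. 101.  91.  92.  97. 108. 120. 119. 122. 123. 125. 126. 123. 124. 123.
93 131. 132. 129. 128. 130. 127. 126. 116.  84.  90.  96.  80.  78.  89.  99.  96.  92. 119. 121. 124. 122. 122. 124. 124.
96 129. 130. 131. 129. 125. 127.  87.  84.  58.  46.  53.  57g  56g  53.  46.  59.  83. 101. 109. 123. 125. 119. 122. 123.
99 129. 129. 130. 127. 129.  80.  84.  49.  54g  61g  61g  60g  59g  60g  57g  56g  58.  71. 104. 112. 124. 119. 122. 124.
102 131. 129. 129. 130.  99.  80.  47.  56g  58g  58g  59g  56g  58g  61g  58g  61g  57g  61.  82. 107. 121. 122. 123. 127.
105 131. 131. 129. 131.  79.  55.  56g  62g  61g  59g  63g  59g  60g  58g  55g  58g  58g  58g  62. 103. 106. 122. 122. 125.
[... 1036 characters left out ...]
  60g  60g  59g  58g  61g  57g  57g  61g  57g  59g  62.  68. 110. 122. 126. 124.
135 129. 130. 130. 133.  83.  72.  50.  58g  59g  57g  59g  59g  56g  63g  58g  57g  57g  61.  61. 113. 113. 123. 124. 128.
138 128. 130. 131. 128. 129.  87.  73.  51.  54g  55g  59g  59g  58g  57g  54g  61g  55.  59. 111. 111. 123. 122. 124. 124.
141 132. 133. 129. 128. 128. 106.  88.  81.  52.  49.  36g  38g  36g  60g  61.  53.  58. 107. 107. 125. 123. 122. 123. 124.
144 130. 130. 129. 128. 127. 123. 125.  88.  94.  70.  53.  51.  50.  52.  48.  89. 101. 107. 123. 124. 123. 121. 124. 122.
147 131. 130. 130. 129. 129. 125. 125. 128. 120.  93.  98.  99. 100. 102. 104. 103. 115. 121. 121. 124. 123. 121. 123. 127.
```

```bash
python3 - <<'E'
from h import *
c=cam("wrist"); z=telemetry.get_obs()['ee_pos'][2]
print('dowel tip',tool(pt(c,(315.5,116.5),.08)),'hole',tool(pt(c,(315.8,118.5),z+.03)), 'tool of dowel mid from earlier',tool([.51057,.25198]))
E
```

```text
dowel tip [[75.2 -0.6]] hole [[75.4 -0.5]] tool of dowel mid from earlier [[ 0.6 -0.2]]
```

The dowel tip and the hole line up to within 0.3 mm. I descend to about 5 mm above the dowels, then go slowly.

```bash
python3 -m handwheel '[{"tx":0,"ty":0,"tz":0.01,"ax":0,"ay":0,"az":0,"jaw":-1},{"tx":0,"ty":0,"tz":0.02,"ax":0,"ay":0,"az":0,"jaw":-1},{"tx":0,"ty":0,"tz":0.025,"ax":0,"ay":0,"az":0,"jaw":-1},{"tx":0,"ty":0,"tz":0.02,"ax":0,"ay":0,"az":0,"jaw":-1},{"tx":0,"ty":0,"tz":0.015,"ax":0,"ay":0,"az":0,"jaw":-1},{"tx":0,"ty":0,"tz":0.007,"ax":0,"ay":0,"az":0,"jaw":-1},{"tx":0,"ty":0,"tz":0,"ax":0,"ay":0,"az":0,"jaw":-1},{"tx":0,"ty":0,"tz":0,"ax":0,"ay":0,"az":0,"jaw":-1},{"tx":0,"ty":0,"tz":0,"ax":0,"ay":0,"az":0,"jaw":-1},{"tx":0,"ty":0,"tz":0,"ax":0,"ay":0,"az":0,"jaw":-1}]' 80
python3 -m handwheel '[{"tx":0,"ty":0,"tz":0.002,"ax":0,"ay":0,"az":0,"jaw":-1},{"tx":0,"ty":0,"tz":0.002,"ax":0,"ay":0,"az":0,"jaw":-1},{"tx":0,"ty":0,"tz":0.002,"ax":0,"ay":0,"az":0,"jaw":-1},{"tx":0,"ty":0,"tz":0.002,"ax":0,"ay":0,"az":0,"jaw":-1},{"tx":0,"ty":0,"tz":0.002,"ax":0,"ay":0,"az":0,"jaw":-1},{"tx":0,"ty":0,"tz":0.002,"ax":0,"ay":0,"az":0,"jaw":-1},{"tx":0,"ty":0,"tz":0.002,"ax":0,"ay":0,"az":0,"jaw":-1},{"tx":0,"ty":0,"tz":0,"ax":0,"ay":0,"az":0,"jaw":-1},{"tx":0,"ty":0,"tz":0,"ax":0,"ay":0,"az":0,"jaw":-1},{"tx":0,"ty":0,"tz":0,"ax":0,"ay":0,"az":0,"jaw":-1}]' 80
```

```text
time: 46.65
ee_pos: [0.5111, 0.2516, 0.0737]
tcp_rot: [180.0, -0.0, 95.4]
wrist_force: [0.6, -1.0, -5.0]
opening: 0.0607
grasp_force: 87.7
time: 47.9
ee_pos: [0.5109, 0.2515, 0.0594]
tcp_rot: [180.0, -0.0, 95.4]
wrist_force: [1.4, -0.2, -5.1]
opening: 0.0606
grasp_force: 87.7
```

```bash
python3 -m handwheel '[{"tx":0,"ty":0,"tz":0.002,"ax":0,"ay":0,"az":0,"jaw":-1},{"tx":0,"ty":0,"tz":0.002,"ax":0,"ay":0,"az":0,"jaw":-1},{"tx":0,"ty":0,"tz":0.002,"ax":0,"ay":0,"az":0,"jaw":-1},{"tx":0,"ty":0,"tz":0.002,"ax":0,"ay":0,"az":0,"jaw":-1},{"tx":0,"ty":0,"tz":0.002,"ax":0,"ay":0,"az":0,"jaw":-1},{"tx":0,"ty":0,"tz":0.002,"ax":0,"ay":0,"az":0,"jaw":-1},{"tx":0,"ty":0,"tz":0.002,"ax":0,"ay":0,"az":0,"jaw":-1},{"tx":0,"ty":0,"tz":0,"ax":0,"ay":0,"az":0,"jaw":-1},{"tx":0,"ty":0,"tz":0,"ax":0,"ay":0,"az":0,"jaw":-1},{"tx":0,"ty":0,"tz":0,"ax":0,"ay":0,"az":0,"jaw":-1}]' 80
python3 -m handwheel '[{"tx":0,"ty":0,"tz":0.001,"ax":0,"ay":0,"az":0,"jaw":-1},{"tx":0,"ty":0,"tz":0.001,"ax":0,"ay":0,"az":0,"jaw":-1},{"tx":0,"ty":0,"tz":0.001,"ax":0,"ay":0,"az":0,"jaw":-1},{"tx":0,"ty":0,"tz":0.0005,"ax":0,"ay":0,"az":0,"jaw":-1},{"tx":0,"ty":0,"tz":0,"ax":0,"ay":0,"az":0,"jaw":-1},{"tx":0,"ty":0,"tz":0,"ax":0,"ay":0,"az":0,"jaw":-1},{"tx":0,"ty":0,"tz":0,"ax":0,"ay":0,"az":0,"jaw":-1},{"tx":0,"ty":0,"tz":0,"ax":0,"ay":0,"az":0,"jaw":-1},{"tx":0,"ty":0,"tz":0,"ax":0,"ay":0,"az":0,"jaw":-1},{"tx":0,"ty":0,"tz":0,"ax":0,"ay":0,"az":0,"jaw":-1}]' 80
```

```text
time: 49.15
ee_pos: [0.5109, 0.2515, 0.0454]
tcp_rot: [180.0, -0.0, 95.4]
wrist_force: [0.3, -0.5, -4.7]
opening: 0.0606
grasp_force: 87.7
time: 50.4
ee_pos: [0.5109, 0.2515, 0.0418]
tcp_rot: [180.0, -0.0, 95.4]
wrist_force: [0.4, -0.1, -4.4]
opening: 0.0606
grasp_force: 87.7
```

```bash
python3 -m handwheel '[{"tx":0,"ty":0,"tz":0.0005,"ax":0,"ay":0,"az":0,"jaw":-1},{"tx":0,"ty":0,"tz":0.0005,"ax":0,"ay":0,"az":0,"jaw":-1},{"tx":0,"ty":0,"tz":0.0005,"ax":0,"ay":0,"az":0,"jaw":-1},{"tx":0,"ty":0,"tz":0,"ax":0,"ay":0,"az":0,"jaw":-1},{"tx":0,"ty":0,"tz":0,"ax":0,"ay":0,"az":0,"jaw":-1},{"tx":0,"ty":0,"tz":0,"ax":0,"ay":0,"az":0,"jaw":-1},{"tx":0,"ty":0,"tz":0,"ax":0,"ay":0,"az":0,"jaw":-1},{"tx":0,"ty":0,"tz":0,"ax":0,"ay":0,"az":0,"jaw":-1},{"tx":0,"ty":0,"tz":0,"ax":0,"ay":0,"az":0,"jaw":-1},{"tx":0,"ty":0,"tz":0,"ax":0,"ay":0,"az":0,"jaw":-1}]' 80
```

```text
time: 51.65
ee_pos: [0.511, 0.2515, 0.0414]
tcp_rot: [180.0, -0.0, 95.4]
wrist_force: [-4.4, -2.2, 6.7]
opening: 0.0606
grasp_force: 89.1
```

The plate has landed on the block at the expected height. I ease off, open slowly, rise and check by numbers.

```bash
python3 -m handwheel '[{"tx":0,"ty":0,"tz":-0.0008,"ax":0,"ay":0,"az":0,"jaw":-1},{"tx":0,"ty":0,"tz":0,"ax":0,"ay":0,"az":0,"jaw":0.5},{"tx":0,"ty":0,"tz":0,"ax":0,"ay":0,"az":0,"jaw":0.6},{"tx":0,"ty":0,"tz":0,"ax":0,"ay":0,"az":0,"jaw":0.8},{"tx":0,"ty":0,"tz":0,"ax":0,"ay":0,"az":0,"jaw":1},{"tx":0,"ty":0,"tz":0,"ax":0,"ay":0,"az":0,"jaw":1},{"tx":0,"ty":0,"tz":-0.01,"ax":0,"ay":0,"az":0,"jaw":1},{"tx":0,"ty":0,"tz":-0.03,"ax":0,"ay":0,"az":0,"jaw":1},{"tx":0,"ty":0,"tz":-0.06,"ax":0,"ay":0,"az":0,"jaw":1},{"tx":0,"ty":0,"tz":-0.06,"ax":0,"ay":0,"az":0,"jaw":1}]' 40
python3 -m handwheel '[{"tx":0,"ty":0,"tz":-0.06,"ax":0,"ay":0,"az":0,"jaw":1},{"tx":0,"ty":0,"tz":0,"ax":0,"ay":0,"az":0,"jaw":1},{"tx":0,"ty":0,"tz":0,"ax":0,"ay":0,"az":0,"jaw":1},{"tx":0,"ty":0,"tz":0,"ax":0,"ay":0,"az":0,"jaw":1},{"tx":0,"ty":0,"tz":0,"ax":0,"ay":0,"az":0,"jaw":1},{"tx":0,"ty":0,"tz":0,"ax":0,"ay":0,"az":0,"jaw":1},{"tx":0,"ty":0,"tz":0,"ax":0,"ay":0,"az":0,"jaw":1},{"tx":0,"ty":0,"tz":0,"ax":0,"ay":0,"az":0,"jaw":1},{"tx":0,"ty":0,"tz":0,"ax":0,"ay":0,"az":0,"jaw":1},{"tx":0,"ty":0,"tz":0,"ax":0,"ay":0,"az":0,"jaw":1}]' 40
python3 - <<'E'
from h import *
c=cam("wrist");o=telemetry.get_obs();print(o['ee_pos'],o['wrist_force'])
h=c['hsv'];m=((h[:,:,1]<70)&(h[:,:,2]>30)).astype(np.uint8)*255
x=pt
a=np.radians(95.4);u=np.array([np.cos(a),np.sin(a)]);v=np.array([-u[1],u[0]]);M=np.array([.5107,.2518])
Q=proj(c,[[*(M+i*.095*u+j*.031*v),.07] for i,j in((1,1),(1,-1),(-1,-1),(-1,1))]);print('expected plate corners',Q.round())
H=c['hsv']
for s,n in((1,'far'),(-1,'near')):
    q=proj(c,[*(M+s*.095*u),.07])[0];w=proj(c,[*(M+s*.085*u),.07])[0]
    print(n,[(int(k*10),tuple(int(t) for t in H[int((1-k)*w[1]+k*q[1]),int(w[0])])) for k in np.arange(.4,1.9,.2)])
for r in(proj(c,[*(M),.07])[0][1],proj(c,[*(M+.05*u),.07])[0][1]):
    row=H[int(r),250:390:4];print(int(r),[(250+4*i,int(p[1]),int(p[2])) for i,p in enumerate(row)])
E
```

```text
time: 52.9
ee_pos: [0.5105, 0.2513, 0.2034]
tcp_rot: [180.0, -0.0, 95.4]
wrist_force: [1.7, 0.3, 1.1]
opening: 0.0855
grasp_force: 0.0
time: 54.15
ee_pos: [0.5109, 0.2515, 0.2611]
tcp_rot: [180.0, -0.0, 95.4]
wrist_force: [1.0, 0.8, 1.5]
opening: 0.0855
grasp_force: 0.0
[0.5108692  0.25147282 0.26110845] [ 0.27649124 -0.21500621  0.7226648 ]
expected plate corners [[276.  89.]
 [356.  89.]
 [350. 307.]
 [283. 308.]]
far [(4, (70, 5, 141)), (6, (53, 7, 143)), (8, (150, 2, 142)), (10, (73, 154, 63)), (12, (73, 139, 66)), (14, (74, 152, 62)), (16, (71, 129, 67)), (18, (72, 127, 66))]
near [(4, (0, 0, 78)), (6, (60, 3, 79)), (8, (60, 6, 79)), (10, (24, 13, 98)), (12, (17, 28, 129)), (14, (16, 30, 129)), (16, (21, 32, 127)), (18, (17, 35, 131))]
207 [(250, 30, 126), (254, 36, 127), (258, 30, 126), (262, 32, 129), (266, 35, 87), (270, 42, 84), (274, 174, 38), (278, 170, 36), (282, 2, 145), (286, 4, 145), (290, 0, 90), (294, 6, 87), (298, 3, 82), (302, 9, 83), (306, 6, 82), (310, 3, 80), (314, 3, 85), (318, 3, 81), (322, 6, 81), (326, 6, 84), (330, 12, 83), (334, 3, 81), (338, 3, 80), (342, 0, 81), (346, 6, 80), (350, 0, 81), (354, 149, 36), (358, 145, 37), (362, 34, 76), (366, 30, 77), (370, 35, 80), (374, 35, 81), (378, 29, 78), (382, 39, 79), (386, 33, 78)]
147 [(250, 29, 130), (254, 32, 129), (258, 32, 129), (262, 30, 129), (266, 30, 129), (270, 70, 73), (274, 147, 64), (278, 30, 103), (282, 5, 144), (286, 3, 147), (290, 0, 139), (294, 3, 146), (298, 2, 142), (302, 2, 143), (306, 4, 143), (310, 4, 140), (314, 4, 141), (318, 5, 143), (322, 4, 139), (326, 4, 139), (330, 4, 140), (334, 2, 137), (338, 2, 139), (342, 4, 135), (346, 4, 136), (350, 4, 137), (354, 29, 80), (358, 152, 37), (362, 44, 52), (366, 35, 80), (370, 36, 78), (374, 35, 80), (378, 33, 78), (382, 34, 129), (386, 32, 129)]
```

The plate's edges match the predicted outline for a flat plate at z = 70 mm, both at the ends and along the sides. The arm is clear and touching nothing, so I hand in.

```bash
python3 -c "
from workcell import workorder;print(workorder.job_done())"
```

```text
the job is handed in; nothing more can be done
None
```

The job is handed in at about 54 s of the 138 s allowed, verdict not shown: the stopper is in the red dish, the sleeve in the blue dish, the block centred on the fixture and the plate flat over both dowels; the flasks were not approached (nor re-checked at the end), and I viewed 17 pictures, over the limit of 14.

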